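# Set the check cell in the loaf checker's light path

## Task

Slide the round cell carrier along its track, without lifting it out or tipping it, fully home against the end stop between the lamp and the light sensor (the two tall towers), and leave it turned so that the cell's two clear faces look squarely at lamp and sensor. Move the carrier by its post or its steel disc: never touch the cell itself, and leave the other things on the bench where they are.

Things in the scene. Friction and masses are not known exactly. Their poses are not given: they have to be found in the camera images.
- track: fixed aluminium tray in which the carrier slides, 124 x 360 x 18 mm, on the bench. Origin: centre of its underside; it runs along its y axis. Floor 8 mm above the bench; wall all round, 8 mm thick, top at 18 mm; inside 103 (x) by 340 mm (y). The short end walls are the end stops: a carrier fully home has its centre at y = +120 or -120 mm, x within 1.5 mm of 0.
- head: light gate, fixed: two grey towers (lamp, light sensor), 44 x 56 mm, 75 mm tall, one each side of the track at one of its ends (which end varies). Origin on the bench below the light path, at the centre of a carrier fully home there (track y = +120 or -120 mm). x = light path, square to the track, 46 mm above the bench. Towers' inner faces at x = +-106 mm, lens barrels reach in to +-94 mm.
- foot: plain support at the other end of the track, fixed: two low grey blocks, 44 x 56 mm and 22 mm high, on the same places beside the track as the towers at the head's end; no lamp or sensor. Origin as for the head.
- carrier: loose steel disc, 100 mm wide, 14 mm thick, about 0.8 kg, slides and turns on the track floor (friction about 0.6). Origin: centre of its underside, 8 mm above the bench. A flat arm along -x (18 mm wide, top 22 mm above origin, clears walls and stops) carries the post. Clear faces look along +-y. Starts near mid-track, arm to front (track's -x) within 0.8 rad. Home: arm straight along the track.
- post (a point): centre of the top of the carrier's post: upright steel pin, 14 mm diameter, 80 mm from the carrier's axis along its -x; it stands from 30 to 75 mm above the bench. Between cell and post 57 mm are free above the arm. Pushed sideways, the post turns the carrier.
- cell: the optical cell, fixed on the carrier's centre: block 32 x 32 mm, 48 mm tall, open on top: two black plates 6 mm thick (at the carrier's -x and +x sides, towards the post and away from it) with the two clear glass faces between them, which look along the carrier's +y and -y. Origin at the centre of its underside, 22 mm above the bench (top at 70 mm). Not to be touched.
- wrench: bystander: steel wrench, 140 mm long, lying flat in front of the track between the blocks
- jar: bystander: small closed glass jar, 48 mm diameter, 55 mm high, behind the track's middle
- scraper: bystander: dough scraper with wooden grip, 100 x 85 mm, 15 mm high
- roll_l: bystander: bread roll, 150 mm long, 70 mm high, on the left of the bench
- roll_r: bystander: bread roll, 140 mm long, 74 mm high, on the right of the bench
- cup: bystander: steel cup, 72 mm diameter, 75 mm high, on the left
- brush: bystander: brush, 200 mm long, lying on the right
There are look-alikes about, which are no part of the job. What is shaped like the carrier but pink or purple is not meant.

How it is judged (in metres and radians):
At the end, for the whole second after the job is handed in: The carrier lies flat on the track floor, at rest, its centre within 5 mm (horizontally) of the light path's centre at the head's end of the track, with the cell's clear faces square to the light path within 0.087 rad (5 degrees), either clear face towards the lamp (horizontal distance between carrier and head below 0.005 m and angle between the y axis of carrier and the x axis of head, either way round below 0.087 rad and angle between carrier's own z axis and vertical below 0.03 rad and z of carrier in the frame of track below 0.011 m and linear speed of carrier below 0.01 m/s and angular speed of carrier below 0.05 rad/s); the robot touches nothing.
It fails at once if the robot touches the cell (contact force between any of the fingers, the arm and cell above 0.3 N).
It fails at once if the carrier is tipped by more than 0.2 rad (angle between carrier's own z axis and vertical above 0.2 rad).
It fails at once if the carrier is lifted out of its track (12 mm or more) (z of carrier in the frame of track above 0.02 m).
It fails at once if a bystander is moved by more than 30 mm (distance of any of wrench, jar, scraper, roll_l, roll_r, cup, brush from where it was at the start of the episode above 0.03 m).
It also fails if it takes over 72 s, if anything falls off the work surface, if the arm or the gripper's body presses on something with over 40 N, if the wrist force passes 120 N, or if a joint passes its speed limit or range.

## Robot

A 6-joint arm with a two-finger parallel gripper is mounted at the origin on the work surface. World frame = base frame: x ahead of the robot, y to its left, z up, the work surface at z = 0. Lengths are in m, angles in degrees, forces in N, time in s.
With the tool pointing down it reaches from about 0.25 to 0.725 m from the base axis. Payload 9.7 kg.
Tool frame: the origin (TCP) lies on the centre line of the jaws, within the pads' length; the fingertips stand 17 mm ahead of it and the grasp point (between the pads) lies 2 mm behind it (bot.nose_length is the distance from the TCP to the fingertips, in m); x points along the fingers, y is the direction in which the jaws open and shut, and the axes are right-handed (so a half turn about x gives the same grasp; the last joint's range is limited). The gripper opens to 85 mm and grips with 20 to 120 N. Pads are 22 mm wide; open, the fingers measure 114 mm over their backs; the gripper's body (76 mm by 85 mm) begins 54 mm behind the grasp point. The pads swing forward as they close: fully open they stand 13 mm farther back than shut.
Start: joints at [-63.999, 4.979, 10.078, 95.1, 0, 90], TCP at [0.241, -0.494, 0.211] pointing down, gripper open.
Joint ranges: [-179.16, 179.16], [-48.56, 103.87], [-65.8, 70.77], [-126.05, 130.52], [-82.76, 87.17], [-180, 180]. Speed limits (degrees/s): [127.2, 127.2, 147.25, 180, 180, 180].

## Interface

Orientations are given as [roll, pitch, yaw] about the fixed x, y, z axes, in that order (R = Rz(yaw) Ry(pitch) Rx(roll)).
In Python, from workcell import bot, viewer, ticket gives the robot as it stands.
- The arm moves only by the tool jog_arm, never from a script. Its argument "deltas" is a list of rows, each an object of numbers: "fingers": the opening, from 0 (shut) to 1 (fully open); "x", "y", "z": the shift along the world's x, y, z in mm; "twist": the turn about the world's z in degrees. A call has 1 to 10 rows; each row is the pose to reach, as a shift and turn from the pose measured when the call began; what a row does not reach only later rows make up. A row lasts 1/10 s, in which the tool goes at most 50 mm and 8.59 degrees, less where a joint would pass 70% of its speed; a pose out of reach is approached as far as the arm can. A call with a gripper value outside its range is refused whole. The fingers move at their own pace and stop on an object; "grip_force" is the grip in N (left out, the last holds). Time passes only in rows, so rows that repeat a pose let the fingers close. It gives the time, the measured TCP pose, the force and the opening at its end, in the units of the state.
- bot.get_obs(): the state, without advancing time (a new reading comes with each control period).
- viewer.camera(name): name is "scene" or "top"; returns a dict with "image" (400x640x3 uint8, red, green, blue), "fovy" (degrees; the focal length in pixels is half the picture's height over the tangent of half this angle, whatever the lens; pixels are square), "cx", "cy" (the principal point, pixels), "world_to_cam" (4x4, takes a point from world to camera coordinates). Camera axes: x right, y down, z forward; pixel columns grow to the right and rows downward; lengths in m; the calibration is good to about 2 mm. A picture is of the moment at which its call begins. There is no depth.
- ticket.job_done(): hands the job in, once; it reports no verdict.
The state is a dict: "time": time; "q": joint angles; "qd": joint speeds; "joint_efforts": joint torques, N m; "ee_pos": TCP position; "tcp_rot": TCP orientation; "wrist_force": force on the tool from outside, world axes, zero at the start; "torque": the same for the moment, N m; "opening": finger opening in m.
Only numpy, scipy, OpenCV 4.12 (cv2) and the standard library are available. Lean on these libraries where they do the work, as an engineer would, in place of code of your own. Each camera call takes 0.05 s, during which the arm holds its last target.

## Working session

There is one attempt and no reset: what is moved stays moved. The work goes in short steps, Python scripts to look and compute and a tool call to move; the robot and the scene stay as the last step left them, time stands still between calls to the robot, and variables do not carry over. Pictures are saved under pics/ and viewed, and the job is handed in when it is done.

Besides the shell and the picture viewer there is one more tool, called after "Call:" by a JSON object that holds its "api" and its "payload". jog_arm: Moves the arm, as the interface text tells. Its arguments: {"type":"object","properties":{"deltas":{"type":"array"},"grip_force":{"type":"number"}},"required":["deltas"]}

```bash
mkdir -p pics; ls; python3 - <<'E'
from workcell import bot, viewer, ticket
import cv2,numpy as np
for n in ("scene","top"):
    c=viewer.camera(n)
    cv2.imwrite(f"pics/{n}0.png",c["image"][:,:,::-1])
    print(n,c["fovy"],c["cx"],c["cy"],np.round(c["world_to_cam"],4).tolist())
print(bot.get_obs())
E
```

```text
pics
scene 44.50518635619978 319.9720804188223 195.3375954462489 [[-0.798, 0.6027, -0.0002, 0.4231], [0.469, 0.6208, -0.6282, -0.1669], [-0.3785, -0.5014, -0.778, 1.6987], [0.0, 0.0, 0.0, 1.0]]
top 52.5018330999814 325.3701897948137 201.59295089110825 [[-0.0259, -0.999, -0.0365, -0.0043], [-0.9819, 0.0323, -0.1864, 0.5115], [0.1874, 0.031, -0.9818, 1.0472], [0.0, 0.0, 0.0, 1.0]]
{'time': 0.1, 'q': array([-6.40008106e+01,  5.01000067e+00,  1.00386106e+01,  9.50989442e+01,
       -1.93428419e-04,  8.99990045e+01]), 'qd': array([ 0.05489095, -0.09045142,  0.18178588, -0.00336863,  0.05971492,
        0.08032062]), 'joint_efforts': array([ 7.59094510e-04, -5.21563411e+01,  4.65652978e+01,  1.59761152e-02,
        9.14026486e-05,  2.56054165e-05]), 'ee_pos': array([ 0.24099721, -0.49413759,  0.21033085]), 'tcp_rot': array([-89.84342514,  89.92966543, 116.15675979]), 'wrist_force': array([0.48257883, 0.45344811, 0.7588656 ]), 'torque': array([ 0.01567858, -0.00251509, -0.00986795]), 'opening': 0.08537839076392512}
```

View pics/scene0.png

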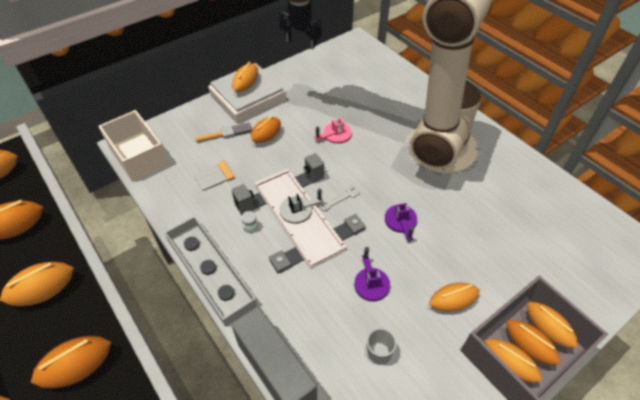

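View pics/top0.png

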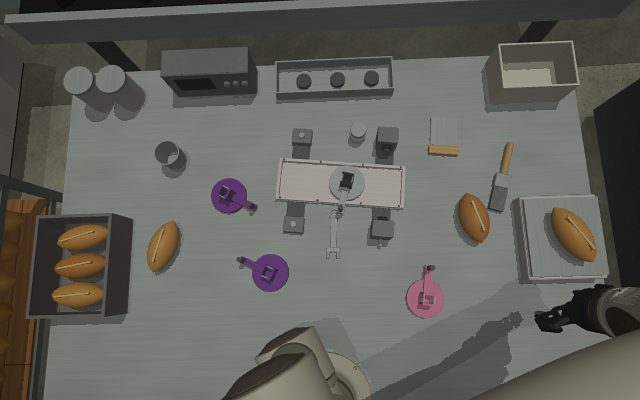

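The scene view shows the grey carrier in the track near (296,208), with towers at (245,198) and (314,167) and low blocks at (287,260) and (350,227).

Candidates in the top view:
- grey steel carrier in the track (347,182)
- purple look-alikes (229,195) and (269,271)
- pink look-alike (426,297)

I choose the grey one. The head is at the right end, towers (386,140) and (382,228). Next is a close crop to check.

```bash
cat > h.py <<'E'
from workcell import bot, viewer, ticket
import cv2,numpy as np
def K(c):
    f=200/np.tan(np.radians(c["fovy"]/2)); return f
def proj(c,P):
    P=np.atleast_2d(P); M=np.array(c["world_to_cam"]); p=P@M[:3,:3].T+M[:3,3]
    return np.c_[c["cx"]+K(c)*p[:,0]/p[:,2], c["cy"]+K(c)*p[:,1]/p[:,2]]
def ray(c,uv,z):
    M=np.array(c["world_to_cam"]); R=M[:3,:3]; o=-R.T@M[:3,3]
    uv=np.atleast_2d(uv).astype(float)
    d=np.c_[(uv[:,0]-c["cx"])/K(c),(uv[:,1]-c["cy"])/K(c),np.ones(len(uv))]@R
    return o+d*((z-o[2])/d[:,2])[:,None]
def crop(c,x0,y0,x1,y1,s,name):
    im=cv2.resize(c["image"][y0:y1,x0:x1,::-1],None,fx=s,fy=s,interpolation=cv2.INTER_CUBIC)
    cv2.imwrite("pics/"+name,im)
E
python3 - <<'E'
from h import *
c=viewer.camera("top"); crop(c,265,115,425,265,5,"t1.png" ) if 0 else crop(c,270,120,420,260,4,"t1.png")
c=viewer.camera("scene"); crop(c,220,140,380,280,4,"s1.png")
E
```

```text
(no output)
```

View pics/t1.png

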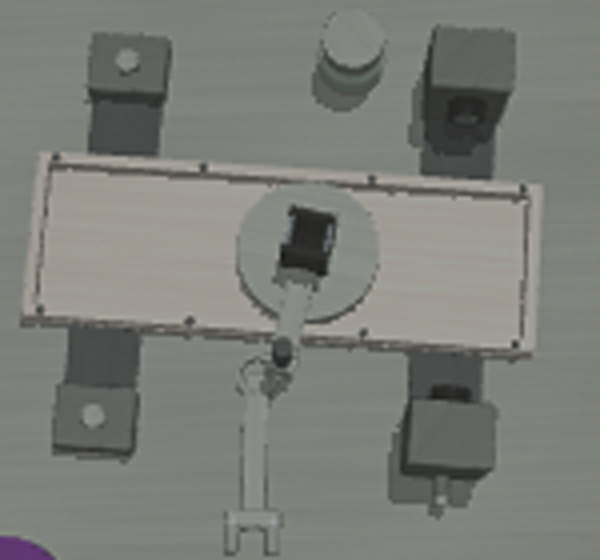

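View pics/s1.png

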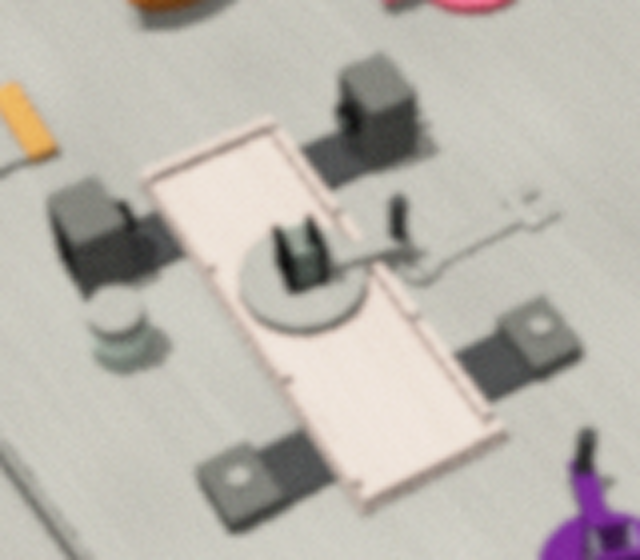

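```bash
cat > meas.py <<'E'
from h import *
def track(c):
    im=c["image"].astype(int); m=((im[:,:,0]-im[:,:,2])>3)&(im[:,:,0]-im[:,:,1]>3)
    return m.astype(np.uint8)*255
if __name__=="__main__":
    for n,b in (("top",(270,120,420,260)),("scene",(220,140,380,280))):
        c=viewer.camera(n); x0,y0,x1,y1=b
        im=cv2.GaussianBlur(c["image"],(3,3),0)[y0:y1,x0:x1].astype(int)
        for p in ([(30,80),(90,90),(20,62),(60,20)] if n=="top" else [(90,110),(45,45),(20,120)]):
            print(n,p,im[p[1],p[0]])
        m=((im[:,:,0]-im[:,:,2])>9)&(im[:,:,0]<250)
        m=m.astype(np.uint8)*255; 
        k,l,s,_=cv2.connectedComponentsWithStats(m)
        print(s[:6].tolist())
        cv2.imwrite(f"pics/m_{n}.png",cv2.resize(m,None,fx=4,fy=4,interpolation=0))
E
python3 meas.py
```

```text
top (30, 80) [125 122 116]
top (90, 90) [126 130 124]
top (20, 62) [159 156 149]
top (60, 20) [126 130 124]
[[0, 0, 150, 140, 18319], [6, 38, 61, 43, 1689], [15, 39, 34, 4, 56], [54, 42, 15, 2, 20], [70, 43, 21, 3, 29], [95, 44, 9, 3, 13]]
scene (90, 110) [237 227 217]
scene (45, 45) [235 223 212]
scene (20, 120) [202 201 191]
[[0, 0, 160, 140, 3994], [0, 0, 160, 140, 18379], [132, 79, 6, 5, 15], [58, 117, 4, 4, 12]]
```

```bash
cat > meas.py <<'E'
from h import *
def quad(n):
    c=viewer.camera(n); b=(270,120,420,260) if n=="top" else (220,140,380,280); x0,y0,x1,y1=b
    im=cv2.GaussianBlur(c["image"],(3,3),0)[y0:y1,x0:x1].astype(int)
    m=((im[:,:,0]-im[:,:,1])>(0 if n=="top" else 5)).astype(np.uint8)*255
    m=cv2.morphologyEx(m,cv2.MORPH_OPEN,np.ones((3,3)))
    k,l,s,_=cv2.connectedComponentsWithStats(m)
    j=1+np.argmax(s[1:,4]); m=(l==j).astype(np.uint8)*255
    cn=max(cv2.findContours(m,0,1)[0],key=cv2.contourArea); h=cv2.convexHull(cn)
    q=cv2.approxPolyDP(h,4,True)[:,0]+np.array([x0,y0])
    cv2.imwrite(f"pics/m_{n}.png",cv2.resize(m,None,fx=4,fy=4,interpolation=0))
    return c,q
if __name__=="__main__":
    for n in("top","scene"):
        c,q=quad(n); M=c["world_to_cam"]; print(n,"cam",-M[:3,:3].T@M[:3,3])
        for p in q: print(p,ray(c,p,0.018)[0,:2].round(4),ray(c,p,0)[0,:2].round(4))
E
python3 meas.py
```

```text
top cam [ 0.30590568 -0.05323012  1.12335296]
[279 159] [0.6445 0.1104] [0.65   0.1131]
[345 162] [ 0.6288 -0.0767] [ 0.6341 -0.0771]
[337 204] [ 0.509  -0.0504] [ 0.5124 -0.0503]
[275 199] [0.5289 0.1222] [0.5325 0.125 ]
scene cam [1.05878146 0.70030071 1.2169399 ]
[256 181] [ 0.6045 -0.2443] [ 0.5977 -0.2585]
[288 169] [ 0.4924 -0.2249] [ 0.4839 -0.2388]
[346 249] [0.5358 0.1325] [0.5279 0.124 ]
[309 268] [0.6586 0.1188] [0.6526 0.1101]
[257 191] [ 0.6244 -0.207 ] [ 0.6179 -0.2206]
```

View pics/m_top.png

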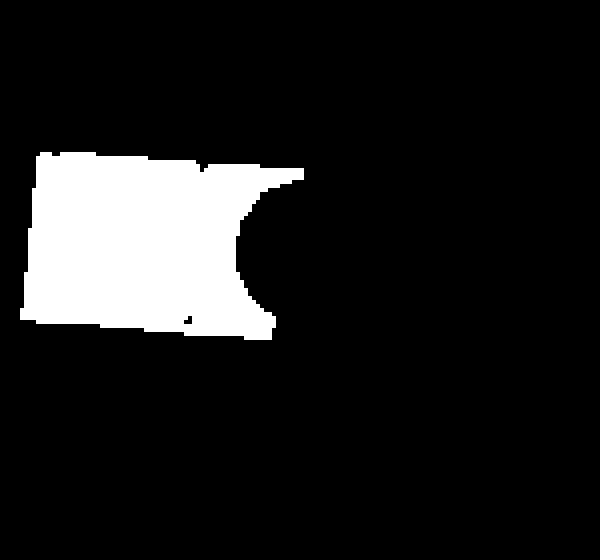

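View pics/m_scene.png

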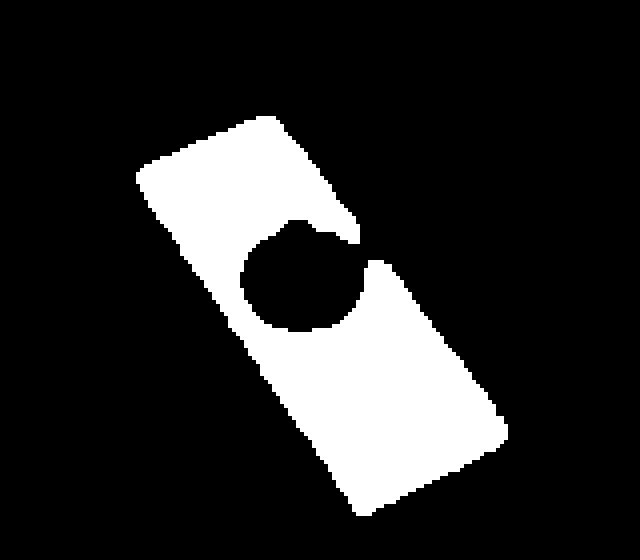

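```bash
cat > meas2.py <<'E'
from h import *
c=viewer.camera("top"); x0,y0,x1,y1=(270,120,420,260)
im=cv2.GaussianBlur(c["image"],(3,3),0)[y0:y1,x0:x1].astype(int)
m=((im[:,:,0]-im[:,:,1])>0).astype(np.uint8)*255
m=cv2.morphologyEx(m,cv2.MORPH_OPEN,np.ones((3,3)))
k,l,s,_=cv2.connectedComponentsWithStats(m)
m=np.isin(l,[j for j in range(1,k) if s[j,4]>400])
cols=np.where(m.any(0))[0]
# back edge points per column; front; left,right per row
a=cols.min();b=cols.max(); print(a,b,cols.size)
T=np.array([(u+x0,np.where(m[:,u])[0].min()-.5+y0) for u in cols if (a+6<u<a+62 or u>b-40) and u<b-6])
B=np.array([(u+x0,np.where(m[:,u])[0].max()+.5+y0) for u in cols if (a+6<u<a+55 or b-40<u<b-6)])
rows=range(48,78)
L=np.array([(np.where(m[v])[0].min()-.5+x0,v+y0) for v in rows]); R=np.array([(np.where(m[v])[0].max()+.5+x0,v+y0) for v in rows])
def fit(P,z):
    W=ray(c,P,z)[:,:2].astype(np.float32)
    v=cv2.fitLine(W,cv2.DIST_HUBER,0,.001,.001).ravel(); 
    d=np.abs((W-v[2:])@np.array([-v[1],v[0]])); return v,d.mean()
for n,P in (("back",T),("front",B),("left",L),("right",R)):
    for z in(0,.018):
        v,d=fit(P,z); print(n,z,"dir",np.degrees(np.arctan2(v[1],v[0])).round(2),"pt",v[2:].round(4),"res",d.round(4))
def sect(a,b):
    A=np.array([a[:2],-b[:2]]).T; t=np.linalg.solve(A,b[2:]-a[2:]); return a[2:]+t[0]*a[:2]
for zb,zf,zs in((.018,0,0),(.018,.018,.018)):
    t,f,l_,r=[fit(P,z)[0] for P,z in((T,zb),(B,zf),(L,zs),(R,zs))]
    q=[sect(t,l_),sect(t,r),sect(f,r),sect(f,l_)]
    print(np.round(q,4).tolist(),[round(float(np.linalg.norm(q[i]-q[i-1])),4) for i in range(4)],"ctr",np.mean(q,0).round(4))
E
python3 meas2.py
```

```text
5 134 130
back 0 dir 83.76 pt [ 0.6342 -0.0829] res 0.001
back 0.018 dir 83.76 pt [ 0.6289 -0.0824] res 0.0009
front 0 dir 84.02 pt [ 0.5119 -0.048 ] res 0.0007
front 0.018 dir 84.02 pt [ 0.5086 -0.0481] res 0.0007
left 0 dir -5.35 pt [0.5806 0.121 ] res 0.0007
left 0.018 dir -5.35 pt [0.5762 0.1182] res 0.0007
right 0 dir -5.98 pt [ 0.5683 -0.2415] res 0.0007
right 0.018 dir -5.98 pt [ 0.5641 -0.2385] res 0.0006
[[0.6504999995231628, 0.1143999993801117], [0.6111000180244446, -0.2459000051021576], [0.49239999055862427, -0.23350000381469727], [0.5300999879837036, 0.1256999969482422]] [0.1209, 0.3625, 0.1192, 0.3612] ctr [ 0.571  -0.0598]
[[0.6500999927520752, 0.1111999973654747], [0.611299991607666, -0.2433999925851822], [0.4894999861717224, -0.2305999994277954], [0.5264999866485596, 0.12280000001192093]] [0.1241, 0.3567, 0.1225, 0.3554] ctr [ 0.5694 -0.06  ]
```

```bash
python3 - <<'E'
from h import *
c=viewer.camera("top"); crop(c,315,155,375,230,8,"t2.png")
d=viewer.camera("scene"); crop(d,275,180,335,230,10,"s2.png")
# post by darkness
for n,cc,b in(("top",c,(330,196,352,216)),("scene",d,(312,182,326,206))):
    x0,y0,x1,y1=b; g=cv2.cvtColor(cc["image"],cv2.COLOR_RGB2GRAY)[y0:y1,x0:x1]
    print(n); print(g)
E
```

```text
top
[[155 156 154 106 103  87 108 141 137 134 121 135 139 138 136 135 134 119
  136 136 136 136]
 [157 156 157 156 154 104  74  85 123 138 136 136 139 138 137 136 122 134
  135 135 136 136]
 [154 154 155 156 154 106 104  91  73 103 137 138 139 137 137 137 131 138
  138 138 138 139]
 [156 156 156 155 156 155 153 105 103  98 136 139 139 136 137 136 127 139
  125 119 104  88]
 [158 157 158 158 158 158 158 155 144 129 136 139 138 136 136 132  83  71
   70  75  72  72]
 [160 160 160 159 159 159 159 160 157 129 136 138 138 136 134 123 158 157
  157 156 146 157]
 [125 143 143 142 146 163 163 163 155 135 137 140 137 136 136 140 161 160
  159 159 158 159]
 [103 105 103  94  86  90  86  88 105 138 141 142 138 137 136 133 143 143
  145 163 163 162]
 [ 76  89  99  94  97 113  87  96 131 108  96  99 124 138 133  99 103  87
   86  89  85  88]
 [125  88  90  90  96 128  88  89  79  77  76  75  91 141 136  87  83  82
   87 118 115  99]
 [132 130 132 131 131 135 133 131  74  75  76  75  82 116 126 113  90  90
   90  92  92  89]
 [129 129 129 129 128 129 131 130  69  77  76  77  81 112 108 127 125 126
[... 1487 characters left out ...]
8 197 192 166 122  74  52  70 128 168 191 193 196]
 [198 196 199 192 170 124  72  49  77 122 170 194 193 197]
 [196 195 193 193 171 123  72  47  70 123 170 191 196 198]
 [196 195 196 188 166 121  74  49  70 113 161 189 197 195]
 [195 195 193 190 171 129  82  53  62 106 151 184 196 198]
 [195 193 191 188 180 154 113  79  78 107 142 176 191 197]
 [196 195 193 190 186 174 154 125 108 112 140 166 186 192]
 [196 194 191 187 183 172 157 140 124 119 127 152 174 182]
 [188 183 176 169 154 141 134 124 116 114 121 135 149 163]
 [168 158 146 132 122 111 107 105 106 104 112 120 134 145]
 [133 130 125 117 108 103 103 103 102 103 108 116 141 156]
 [128 142 157 151 127 110 108 112 119 118 118 130 155 173]]
```

View pics/t2.png

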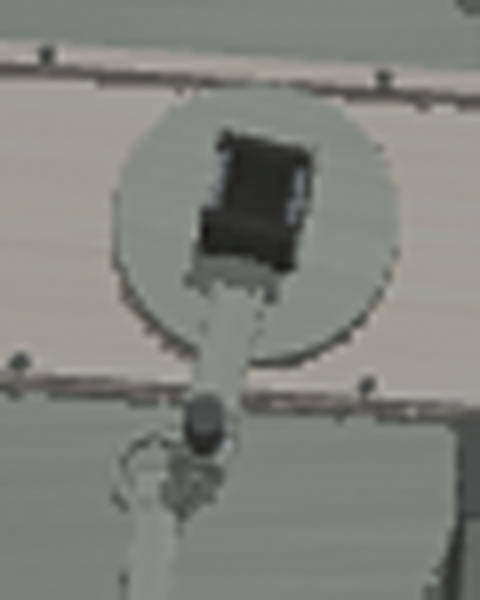

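View pics/s2.png

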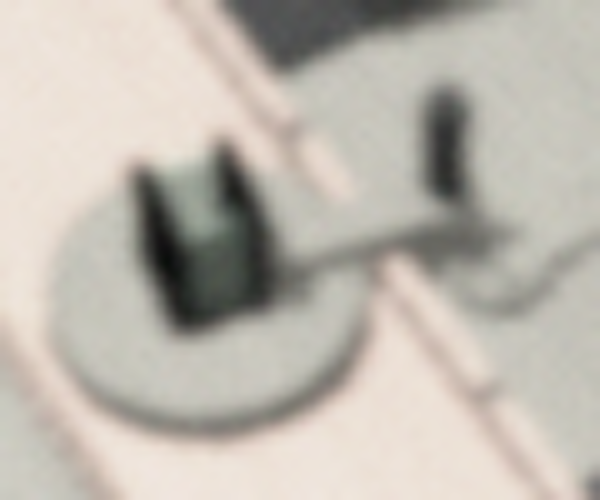

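```bash
python3 - <<'E'
from h import *
c=viewer.camera("top");d=viewer.camera("scene")
p=ray(c,(340.1,206.2),.075)[0]; ps=ray(d,(319.1,190.2),.075)[0]; print("post",p,ps)
e=ray(c,[(329.4,182),(364.9,182),(347.3,165.4),(347,199)],.022); print(e.round(4))
o=np.array([e[:2].mean(0)[1],e[2:].mean(0)[0]]); o=o[::-1]; print("disc",o)
t=np.array([.570,-.060]); a=np.radians(-6.1); X=np.array([np.cos(a),np.sin(a)]);Y=np.array([-X[1],X[0]])
for q in(o,p[:2],ps[:2]): print("track frame",((q-t)@X).round(4),((q-t)@Y).round(4), "r",np.linalg.norm(q-o))
v=p[:2]-o; print("arm angle",np.degrees(np.arctan2(v[1],v[0])))
r=np.radians(bot.get_obs()["tcp_rot"]); from scipy.spatial.transform import Rotation as Ro
print(Ro.from_euler("xyz",r).as_matrix().round(3), bot.nose_length)
# second check of head: tower tops corners by scene top view
for uv in [(378.5,127),(399,127.5),(398.3,143),(376.3,142)]: print("towerB",ray(c,uv,.075)[0].round(4))
for uv in [(372.5,220.3),(394,221),(393,238.6),(371,237.5)]: print("towerF",ray(c,uv,.075)[0].round(4))
H=t-.12*Y; print("head",H)
E
```

```text
post [ 0.49243656 -0.05846044  0.075     ] [ 0.49334463 -0.05314249  0.075     ]
[[ 0.5714 -0.0311  0.022 ]
 [ 0.568  -0.1299  0.022 ]
 [ 0.6175 -0.0827  0.022 ]
 [ 0.5215 -0.0784  0.022 ]]
disc [ 0.56948094 -0.08049992]
track frame 0.0017 -0.0204 r 0.0
track frame -0.0773 -0.0067 r 0.08013473156928316
track frame -0.077 -0.0013 r 0.0809022053758287
arm angle 164.03618060350774
[[ 0.     0.438 -0.899]
 [-0.    -0.899 -0.438]
 [-1.     0.    -0.   ]] 0.017
towerB [ 0.7073 -0.1697  0.075 ]
towerB [ 0.7037 -0.2249  0.075 ]
towerB [ 0.6599 -0.2204  0.075 ]
towerB [ 0.665  -0.1617  0.075 ]
towerF [ 0.4525 -0.1414  0.075 ]
towerF [ 0.449  -0.1968  0.075 ]
towerF [ 0.4034 -0.1916  0.075 ]
towerF [ 0.4079 -0.1354  0.075 ]
head [ 0.55724831 -0.17932055]
```

Call:
{"api": "jog_arm", "payload": {"deltas": [{"x": 13,"y": 22,"twist": 7,"fingers": 1},{"x": 26,"y": 44,"twist": 14,"fingers": 1},{"x": 39,"y": 66,"twist": 21,"fingers": 1},{"x": 52,"y": 88,"twist": 28,"fingers": 1},{"x": 65,"y": 110,"twist": 35,"fingers": 1},{"x": 78,"y": 132,"twist": 42,"fingers": 1},{"x": 91,"y": 154,"twist": 49,"fingers": 1},{"x": 104,"y": 176,"twist": 56,"fingers": 1},{"x": 117,"y": 198,"twist": 63,"fingers": 1},{"x": 130,"y": 220,"twist": 70,"fingers": 1}], "grip_force": 40}}

```text
validation failed for argument at $.de...
```

Call:
{"api": "jog_arm", "payload": {"deltas": [{"x": 13,"y": 22,"z": 0,"twist": 7,"fingers": 1},{"x": 26,"y": 44,"z": 0,"twist": 14,"fingers": 1},{"x": 39,"y": 66,"z": 0,"twist": 21,"fingers": 1},{"x": 52,"y": 88,"z": 0,"twist": 28,"fingers": 1},{"x": 65,"y": 110,"z": 0,"twist": 35,"fingers": 1},{"x": 78,"y": 132,"z": 0,"twist": 42,"fingers": 1},{"x": 91,"y": 154,"z": 0,"twist": 49,"fingers": 1},{"x": 104,"y": 176,"z": 0,"twist": 56,"fingers": 1},{"x": 117,"y": 198,"z": 0,"twist": 63,"fingers": 1},{"x": 130,"y": 220,"z": 0,"twist": 70,"fingers": 1}], "grip_force": 40}}

```text
time: 1.65
ee_pos: [0.3715, -0.2734, 0.2111]
tcp_rot: [49.0, 90.0, -34.8]
wrist_force: [-0.4, -1.0, 0.1]
opening: 0.0852
```

Call:
{"api": "jog_arm", "payload": {"deltas": [{"x": 13,"y": 24,"z": 0,"twist": 7,"fingers": 1},{"x": 26,"y": 48,"z": 0,"twist": 14,"fingers": 1},{"x": 39,"y": 72,"z": 0,"twist": 21,"fingers": 1},{"x": 52,"y": 96,"z": 0,"twist": 28,"fingers": 1},{"x": 65,"y": 120,"z": 0,"twist": 35,"fingers": 1},{"x": 78,"y": 144,"z": -10,"twist": 42,"fingers": 1},{"x": 91,"y": 168,"z": -25,"twist": 49,"fingers": 1},{"x": 104,"y": 192,"z": -40,"twist": 56,"fingers": 1},{"x": 121,"y": 217,"z": -60,"twist": 63,"fingers": 1},{"x": 121,"y": 217,"z": -80,"twist": 68,"fingers": 1}]}}

```text
time: 2.65
ee_pos: [0.4939, -0.0541, 0.1303]
tcp_rot: [50.7, 89.9, 35.4]
wrist_force: [-0.1, -0.4, 0.1]
opening: 0.085
```

```bash
python3 - <<'E'
from h import *
o=bot.get_obs(); print(o["ee_pos"],o["tcp_rot"],o["q"])
c=viewer.camera("top"); crop(c,270,120,420,260,4,"t3.png")
d=viewer.camera("scene"); crop(d,240,120,380,260,4,"s3.png")
E
```

```text
[ 0.49387264 -0.05406745  0.13030772] [50.7202518  89.92797544 35.43487213] [-6.27711135e+00 -3.22762369e+00 -7.15585680e+00  8.60180006e+01
  4.79241650e-02  9.00829081e+00]
```

View pics/s3.png

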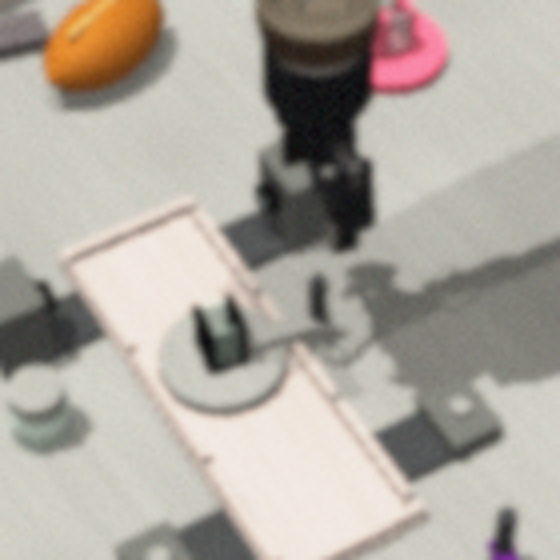

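View pics/t3.png

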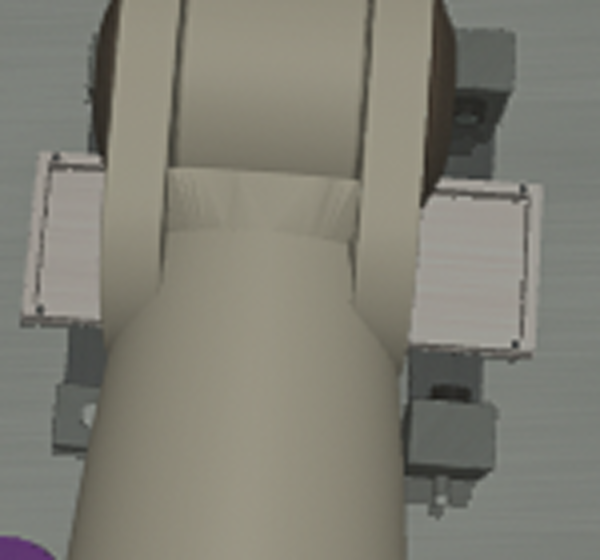

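The scene view shows the open fingers above the grey post, which is at about crop (319,283). The arm hides the carrier in the top view. The jaws are tangential to the carrier arm, so I descend in steps.

Call:
{"api": "jog_arm", "payload": {"deltas": [{"x": 0,"y": 0,"z": -15,"twist": 0,"fingers": 1},{"x": 0,"y": 0,"z": -30,"twist": 0,"fingers": 1},{"x": -1,"y": -1,"z": -45,"twist": 0,"fingers": 1},{"x": -1,"y": -1,"z": -60,"twist": 0,"fingers": 1},{"x": -1,"y": -1,"z": -72,"twist": 0,"fingers": 1},{"x": -1,"y": -1,"z": -72,"twist": 0,"fingers": 1}]}}

```text
time: 3.35
ee_pos: [0.4893, -0.0566, 0.0546]
tcp_rot: [-172.5, 89.6, 171.9]
wrist_force: [-0.2, 0.2, 0.1]
opening: 0.0852
```

```bash
python3 - <<'E'
from h import *
d=viewer.camera("scene"); crop(d,270,140,370,240,6,"s4.png")
E
```

```text
(no output)
```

View pics/s4.png

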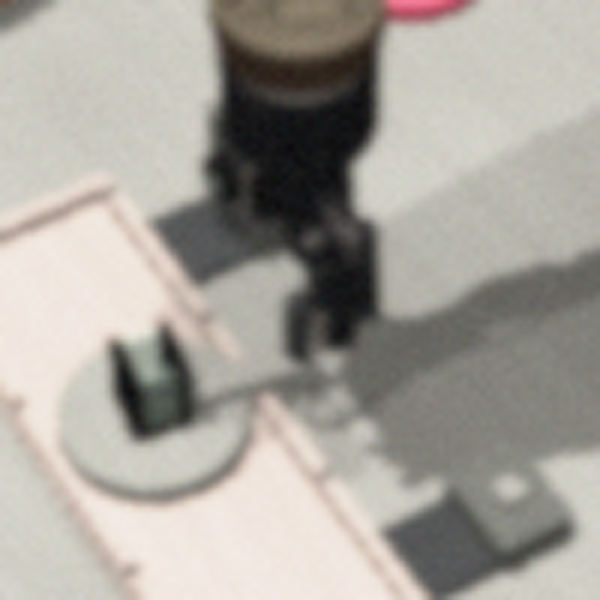

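The view shows the dark post just inside the near finger at crop (302,325), with nothing touched. I close the jaws with a small correction.

Call:
{"api": "jog_arm", "payload": {"deltas": [{"x": 3,"y": 0,"z": 3,"twist": 0,"fingers": 0.6},{"x": 3,"y": 0,"z": 3,"twist": 0,"fingers": 0.4},{"x": 3,"y": 0,"z": 3,"twist": 0,"fingers": 0.3},{"x": 3,"y": 0,"z": 3,"twist": 0,"fingers": 0.2},{"x": 3,"y": 0,"z": 3,"twist": 0,"fingers": 0.1},{"x": 3,"y": 0,"z": 3,"twist": 0,"fingers": 0.1},{"x": 3,"y": 0,"z": 3,"twist": 0,"fingers": 0.1},{"x": 3,"y": 0,"z": 3,"twist": 0,"fingers": 0.1}], "grip_force": 30}}

```text
time: 4.2
ee_pos: [0.4928, -0.0566, 0.0588]
tcp_rot: [-172.9, 89.7, 171.5]
wrist_force: [0.8, 0.6, -0.0]
opening: 0.0086
```

```bash
python3 - <<'E'
from h import *
o=bot.get_obs(); print(o["opening"],o["wrist_force"],o["torque"])
d=viewer.camera("scene"); crop(d,270,140,370,240,6,"s5.png")
E
```

```text
0.008602058079011488 [ 0.83272088  0.57388143 -0.01608167] [-0.05368013 -0.02049358 -0.02529774]
```

View pics/s5.png

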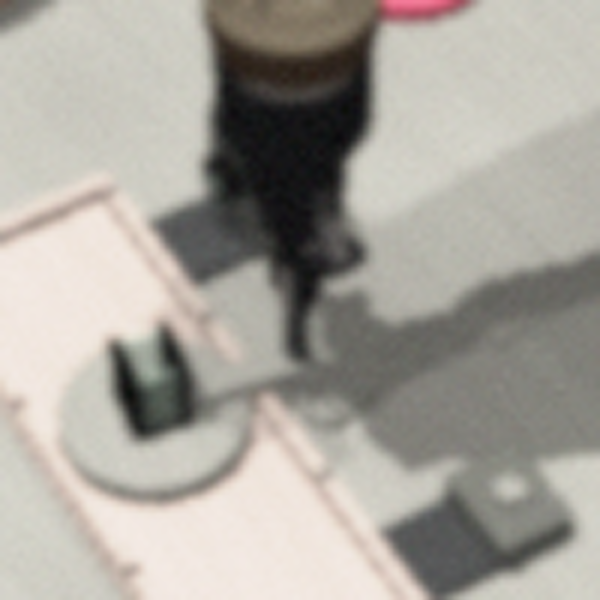

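```bash
python3 - <<'E'
from h import *
d=viewer.camera("scene")
f=lambda P:((proj(d,P)-[270,140])*6).round(0).tolist()
e=bot.get_obs()["ee_pos"]; print(e)
print("tcp",f(e),"tip",f(e-[0,0,.017]),"sh",f(e+[0,0,.05]))
print("post(top est)",f([.4924,-.0585,.075]),f([.4924,-.0585,.03]))
print("post(scene est)",f([.4933,-.0531,.075]),f([.4933,-.0531,.03]))
c=viewer.camera("top"); print("top:",proj(c,e),proj(c,[.4924,-.0585,.075]))
E
```

```text
[ 0.49282667 -0.05660887  0.05877443]
tcp [[291.0, 317.0]] tip [[291.0, 338.0]] sh [[291.0, 253.0]]
post(top est) [[290.0, 294.0]] [[290.0, 349.0]]
post(scene est) [[295.0, 301.0]] [[295.0, 357.0]]
top: [[339.40497009 207.14569065]] [[340.11553309 206.21323273]]
```

Call:
{"api": "jog_arm", "payload": {"deltas": [{"x": 0,"y": 0,"z": 0,"twist": 0,"fingers": 0.03},{"x": 0,"y": 0,"z": 0,"twist": 0,"fingers": 0.0},{"x": 0,"y": 0,"z": 0,"twist": 0,"fingers": 0.0}]}}

```text
time: 4.65
ee_pos: [0.4929, -0.0566, 0.0588]
tcp_rot: [-172.8, 89.7, 171.6]
wrist_force: [0.4, -0.5, -1.2]
opening: -0.0003
```

```bash
python3 - <<'E'
from h import *
o=bot.get_obs(); print(o["opening"],o["wrist_force"],o["torque"])
d=viewer.camera("scene"); crop(d,300,165,340,215,14,"s6.png")
E
```

```text
-0.0003231989530747752 [ 0.38619873 -0.4649893  -1.1686688 ] [-0.03700139 -0.0453147  -0.03481664]
```

View pics/s6.png

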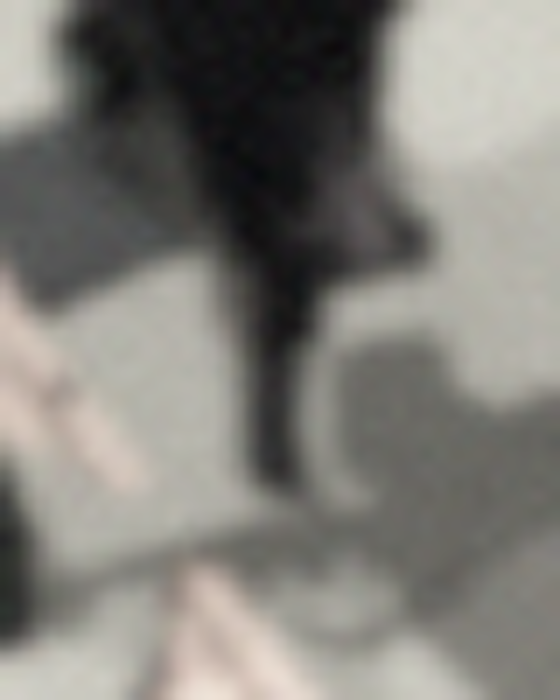

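Call:
{"api": "jog_arm", "payload": {"deltas": [{"x": 0,"y": 0,"z": 15,"twist": 0,"fingers": 0},{"x": 0,"y": 0,"z": 30,"twist": 0,"fingers": 0},{"x": 0,"y": 0,"z": 45,"twist": 0,"fingers": 0.0},{"x": 0,"y": 0,"z": 60,"twist": 0,"fingers": 0.0}]}}

```text
time: 5.1
ee_pos: [0.4932, -0.0566, 0.1209]
tcp_rot: [-173.9, 89.8, 170.6]
wrist_force: [0.9, 0.9, -0.3]
opening: 0.0003
```

```bash
python3 - <<'E'
from h import *
o=bot.get_obs(); e=o["ee_pos"]; print(e)
d=viewer.camera("scene"); crop(d,290,140,350,210,8,"s7.png")
print(((proj(d,[e,e-[0,0,.017],[.4928,-.0566,.075]])-[290,140])*8).round(0))
E
```

```text
[ 0.49323003 -0.0566324   0.12091364]
[[227. 317.]
 [227. 346.]
 [228. 395.]]
```

View pics/s7.png

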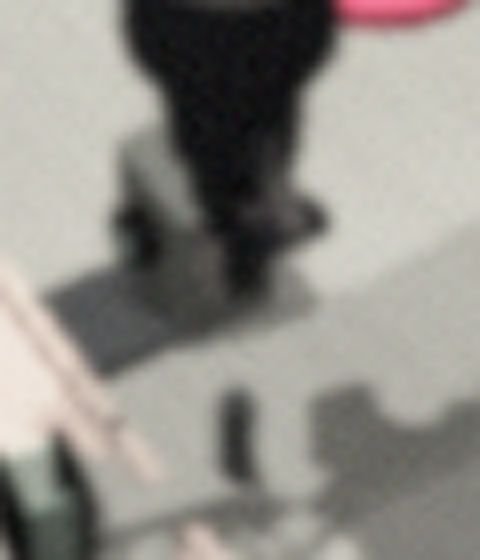

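```bash
python3 - <<'E'
from h import *
d=viewer.camera("scene"); c=viewer.camera("top")
for z in(.09,.104,.12,.134): print(z,ray(d,(320.9,178.1),z)[0].round(4))
e=np.array([.241,-.4941,.2103])
im=cv2.imread("pics/scene0.png")[0:60,265:335]; im=cv2.resize(im,None,fx=8,fy=8,interpolation=2)
im2=cv2.imread("pics/top0.png")[280:345,520:600]; im2=cv2.resize(im2,None,fx=8,fy=8,interpolation=2)
def mark(im,c,x0,y0):
    ax=np.array([.438,-.899,0])
    for P,col in((e,(0,0,255)),(e-[0,0,.017],(0,255,0)),(e+ax*.05,(255,0,0)),(e-ax*.05,(255,0,0)),(e+[0,0,.056],(0,255,255))):
        u=(proj(c,P)[0]-[x0,y0]+.5)*8; cv2.circle(im,tuple(int(v) for v in u),4,col,-1); print(u)
mark(im,d,265,0); mark(im2,c,520,280)
cv2.imwrite("pics/g1.png",im);cv2.imwrite("pics/g2.png",im2)
E
```

```text
0.09 [ 0.4676 -0.0781  0.09  ]
0.104 [ 0.4749 -0.0685  0.104 ]
0.12 [ 0.4833 -0.0574  0.12  ]
0.134 [ 0.4907 -0.0477  0.134 ]
[288.71709024 427.85559221]
[289.92910289 461.18730028]
[187.8483788  396.95080304]
[391.29955395 459.28545156]
[284.58697975 314.27291839]
[218.65763835 195.52225342]
[187.598878   191.70747821]
[377.87525823 107.70606344]
[ 58.4455544  283.88693826]
[329.95926078 209.19281417]
```

View pics/g1.png

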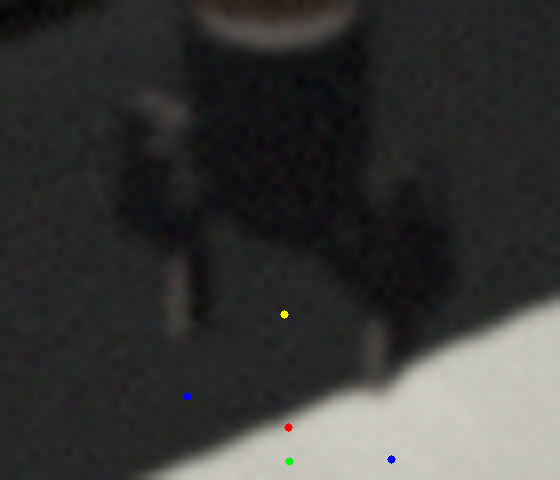

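View pics/g2.png

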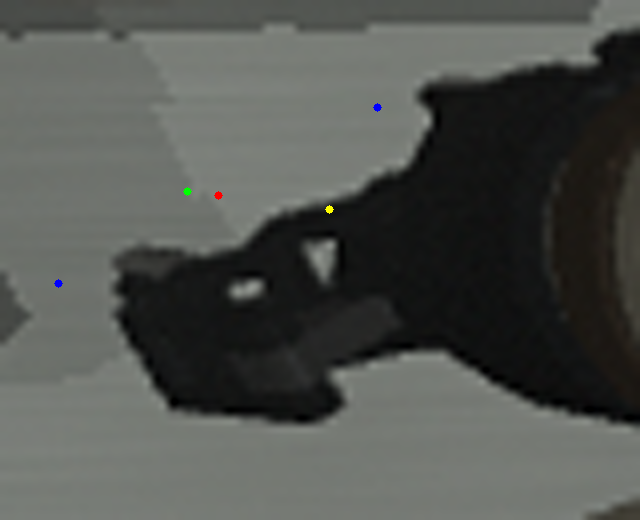

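```bash
python3 - <<'E'
from h import *
d=viewer.camera("scene"); c=viewer.camera("top")
for n,k in(("scene",d),("top",c)):
    print(n,"base z0",proj(k,[[0,0,0],[0,0,.1],[0,0,.2]]).round(1).tolist())
crop(d,380,60,520,200,4,"b1.png")
o=bot.get_obs(); print(o["q"],o["ee_pos"])
cv2.imwrite("pics/top5.png",c["image"][:,:,::-1]);
E
```

```text
scene base z0 [[441.7, 147.3], [447.6, 126.1], [454.0, 102.7]]
top base z0 [[323.7, 399.7], [322.0, 412.2], [319.9, 427.6]]
[-6.56013894e+00 -2.91309996e+00 -8.15745707e+00  8.50835198e+01
  1.23232929e-02  9.02411679e+00] [ 0.49276498 -0.05660137  0.11849322]
```

View pics/b1.png

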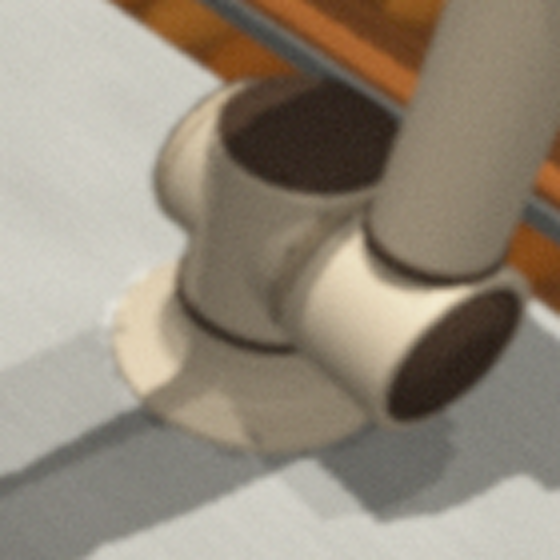

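View pics/top5.png

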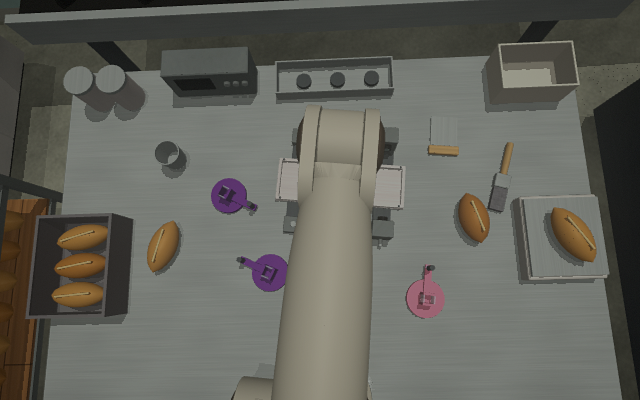

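```bash
python3 - <<'E'
from h import *
d=viewer.camera("scene"); c=viewer.camera("top")
def P(k): return K(k),None
def tri(ud,uc):
    A=[]
    for k,u in((d,ud),(c,uc)):
        M=np.diag([1,1,1,1.])@np.array(k["world_to_cam"]); Km=np.array([[K(k),0,k["cx"]],[0,K(k),k["cy"]],[0,0,1]]); A.append(Km@M[:3])
    X=cv2.triangulatePoints(A[0],A[1],np.array(ud,float).reshape(2,1),np.array(uc,float).reshape(2,1)).ravel(); X=X[:3]/X[3]
    print(X.round(4),"reproj",proj(d,X)[0]-ud,proj(c,X)[0]-uc)
tri((311.4,48),(535.1,312.3))
tri((311.4,48),(538,313.5))
tri((311.4,48),(541,331))
tri((286.7,41.4),(572,291))
for n in ("scene","top"):
    k=d if n=="scene" else c; print(np.linalg.det(k["world_to_cam"][:3,:3]))
E
```

```text
[ 0.2274 -0.4492  0.2492] reproj [-0.10055232 -0.02985918] [-0.16883952  0.1822582 ]
[ 0.2235 -0.4561  0.2442] reproj [-0.35982398 -0.10845602] [-0.60556439  0.65148863]
[ 0.1945 -0.481   0.216 ] reproj [2.22130829 0.57158163] [ 3.684111   -4.09289695]
[ 0.2695 -0.5319  0.2471] reproj [0.32374799 0.11824113] [ 0.54927469 -0.60436119]
1.0
1.0000000000000002
```

The tips sit about 30 mm higher than the stated TCP offset suggests. The triangulated open tips are at z≈0.248 with the TCP at 0.210. The jaws also shut above the post without touching it. I reopen and go lower in small steps, watching the force.

Call:
{"api": "jog_arm", "payload": {"deltas": [{"x": 0,"y": 0,"z": 0,"twist": 0,"fingers": 1},{"x": 0,"y": 0,"z": 0,"twist": 0,"fingers": 1},{"x": 0,"y": 0,"z": 0,"twist": 0,"fingers": 1},{"x": 0,"y": 0,"z": 0,"twist": 0,"fingers": 1},{"x": 0,"y": 0,"z": -15,"twist": 0,"fingers": 1},{"x": 0,"y": 0,"z": -30,"twist": 0,"fingers": 1},{"x": 0,"y": 0,"z": -45,"twist": 0,"fingers": 1},{"x": 0,"y": 0,"z": -58,"twist": 0,"fingers": 1},{"x": 0,"y": 0,"z": -60,"twist": 0,"fingers": 1}]}}

```text
time: 6.35
ee_pos: [0.4912, -0.0564, 0.0555]
tcp_rot: [-172.1, 89.4, 172.3]
wrist_force: [0.6, -0.2, 0.1]
opening: 0.0855
```

Call:
{"api": "jog_arm", "payload": {"deltas": [{"x": 0,"y": 0,"z": -6,"twist": 0,"fingers": 1},{"x": 0,"y": 0,"z": -12,"twist": 0,"fingers": 1},{"x": 0,"y": 0,"z": -18,"twist": 0,"fingers": 1},{"x": 0,"y": 0,"z": -20,"twist": 0,"fingers": 1},{"x": 0,"y": 0,"z": -20,"twist": 0,"fingers": 1}]}}

```text
time: 6.85
ee_pos: [0.4911, -0.0564, 0.0353]
tcp_rot: [-172.2, 89.4, 172.2]
wrist_force: [-1.2, -0.0, 0.3]
opening: 0.0855
```

```bash
python3 - <<'E'
from h import *
o=bot.get_obs(); print(o["opening"],o["ee_pos"],o["wrist_force"],o["torque"])
d=viewer.camera("scene"); crop(d,290,155,350,215,10,"s8.png")
E
```

```text
0.0855085216540452 [ 0.49106059 -0.0563829   0.03526643] [-1.19499858 -0.03628696  0.30897679] [-0.00189866 -0.02254992  0.05077075]
```

View pics/s8.png

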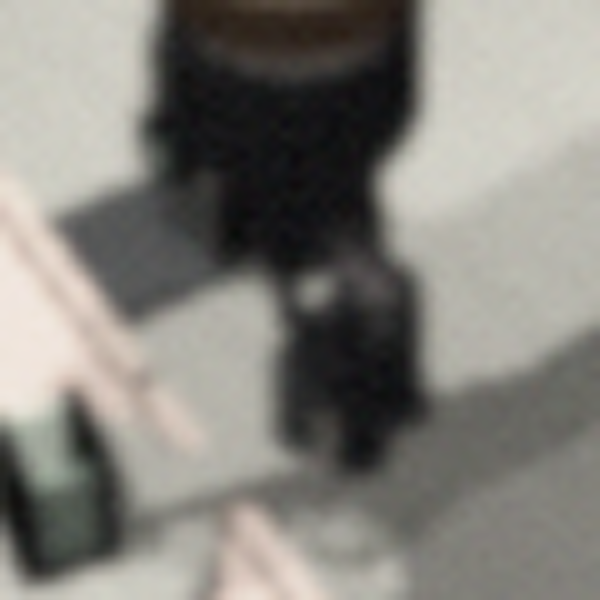

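Call:
{"api": "jog_arm", "payload": {"deltas": [{"x": 1,"y": 0,"z": 0,"twist": 0,"fingers": 0.6},{"x": 1,"y": 0,"z": 0,"twist": 0,"fingers": 0.4},{"x": 1,"y": 0,"z": 0,"twist": 0,"fingers": 0.3},{"x": 1,"y": 0,"z": 0,"twist": 0,"fingers": 0.2},{"x": 1,"y": 0,"z": 0,"twist": 0,"fingers": 0.1},{"x": 1,"y": 0,"z": 0,"twist": 0,"fingers": 0.0},{"x": 1,"y": 0,"z": 0,"twist": 0,"fingers": 0.0},{"x": 1,"y": 0,"z": 0,"twist": 0,"fingers": 0.0}], "grip_force": 30}}

```text
time: 7.7
ee_pos: [0.4922, -0.0564, 0.0357]
tcp_rot: [-172.2, 89.4, 172.2]
wrist_force: [-2.5, 0.1, 3.7]
opening: 0.0125
```

```bash
python3 - <<'E'
from h import *
o=bot.get_obs(); print(o["opening"],o["ee_pos"],o["wrist_force"],o["torque"])
d=viewer.camera("scene"); crop(d,280,155,350,215,9,"s9.png")
e=o["ee_pos"]; print(((proj(d,[e,e+[0,0,.016],e-[0,0,.017]])-[280,155])*9).round())
E
```

```text
0.012539991290538656 [ 0.49223954 -0.05641474  0.03573741] [-2.4576911   0.1448464   3.74774096] [0.02314443 0.25743713 0.04403712]
[[349. 382.]
 [349. 353.]
 [349. 413.]]
```

View pics/s9.png

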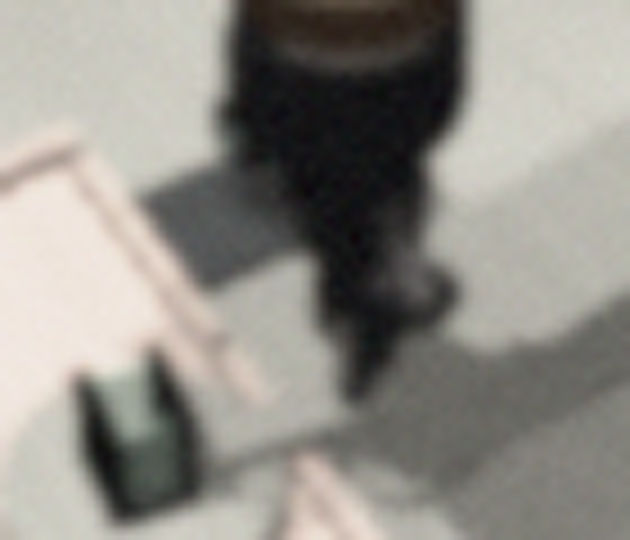

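Call:
{"api": "jog_arm", "payload": {"deltas": [{"x": 0,"y": 0,"z": 0,"twist": 0,"fingers": 0.4},{"x": 0,"y": 0,"z": 0,"twist": 0,"fingers": 0.4},{"x": 0,"y": 0,"z": -3,"twist": 0,"fingers": 0.4},{"x": 0,"y": 0,"z": -7,"twist": 0,"fingers": 0.4},{"x": 0,"y": 0,"z": -7,"twist": 0,"fingers": 0.2},{"x": 0,"y": 0,"z": -7,"twist": 0,"fingers": 0.1},{"x": 0,"y": 0,"z": -7,"twist": 0,"fingers": 0.0},{"x": 0,"y": 0,"z": -7,"twist": 0,"fingers": 0.0},{"x": 0,"y": 0,"z": -7,"twist": 0,"fingers": 0.0}], "grip_force": 30}}

```text
time: 8.65
ee_pos: [0.492, -0.0564, 0.0285]
tcp_rot: [-172.3, 89.4, 172.1]
wrist_force: [-0.0, 0.4, -3.4]
opening: 0.0127
```

```bash
python3 - <<'E'
from h import *
o=bot.get_obs(); print(o["opening"],o["ee_pos"],o["wrist_force"],o["torque"])
d=viewer.camera("scene"); crop(d,280,155,350,215,9,"s10.png")
E
```

```text
0.012720815123962278 [ 0.49201322 -0.05638618  0.02852095] [-0.02451716  0.40958396 -3.40004771] [5.14044398e-02 1.26249505e-01 8.54812490e-06]
```

View pics/s10.png

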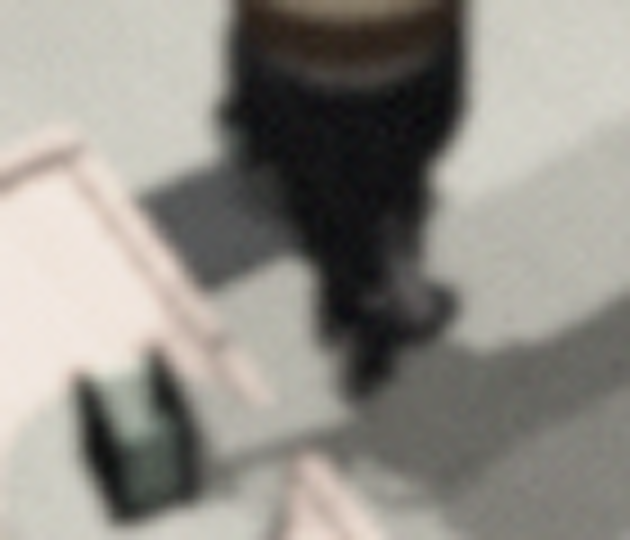

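The post is gripped at 12.7 mm opening, and the carrier looks unmoved. Next I swing the post around the carrier axis at (0.5685, -0.080), radius 80 mm, from 163° towards the track direction of 84°.

Call:
{"api": "jog_arm", "payload": {"deltas": [{"x": 1.8,"y": 5.3,"z": 0,"twist": -4,"fingers": 0},{"x": 4,"y": 10.4,"z": 0,"twist": -8,"fingers": 0},{"x": 6.5,"y": 15.4,"z": 0,"twist": -12,"fingers": 0},{"x": 9.4,"y": 20.2,"z": 0,"twist": -16,"fingers": 0},{"x": 12.6,"y": 24.8,"z": 0,"twist": -20,"fingers": 0},{"x": 16.1,"y": 29.1,"z": 0,"twist": -24,"fingers": 0},{"x": 19.9,"y": 33.2,"z": 0,"twist": -28,"fingers": 0},{"x": 24,"y": 37,"z": 0,"twist": -32,"fingers": 0},{"x": 28.4,"y": 40.5,"z": 0,"twist": -36,"fingers": 0},{"x": 32.9,"y": 43.7,"z": 0,"twist": -40,"fingers": 0}]}}

```text
time: 9.7
ee_pos: [0.5182, -0.01, 0.0275]
tcp_rot: [-156.5, 88.6, 147.8]
wrist_force: [-35.9, 16.5, 14.9]
opening: 0.0126
```

```bash
python3 - <<'E'
from h import *
o=bot.get_obs(); print(o["opening"],o["ee_pos"],o["tcp_rot"],o["wrist_force"],o["torque"])
d=viewer.camera("scene"); crop(d,240,140,360,240,6,"s11.png")
E
```

```text
0.012644126216559498 [ 0.51824525 -0.00997007  0.0275403 ] [-156.54434698   88.62365165  147.80854452] [-35.92482542  16.54135338  14.9143478 ] [3.27422243 7.0902452  0.08929094]
```

View pics/s11.png

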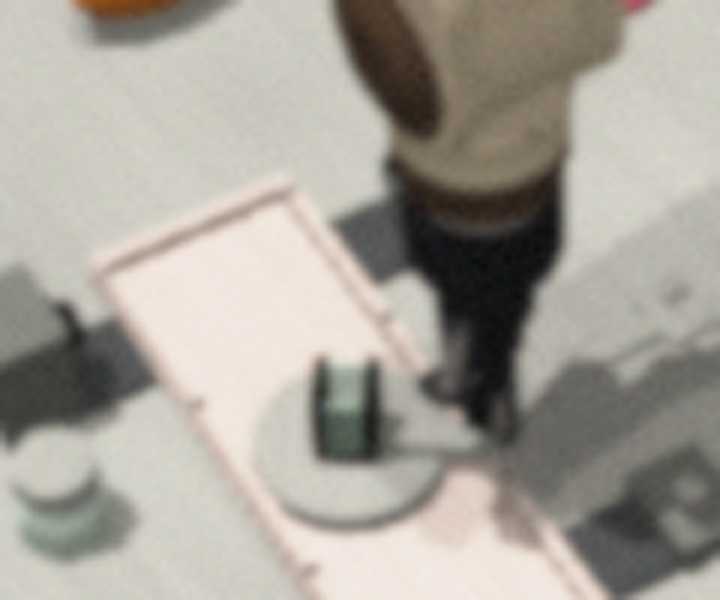

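The cell has turned, but the tool reads 39 N. My arc pressed the disc against the back wall. From here I pull the post more along the track (+y), so the carrier trails freely.

Call:
{"api": "jog_arm", "payload": {"deltas": [{"x": -1,"y": 4,"z": 0,"twist": 0,"fingers": 0},{"x": 2.9,"y": 8.7,"z": 0,"twist": -3,"fingers": 0},{"x": 6.6,"y": 14.4,"z": 0,"twist": -6,"fingers": 0},{"x": 10,"y": 20.8,"z": 0,"twist": -9,"fingers": 0},{"x": 15,"y": 29,"z": 0,"twist": -12,"fingers": 0}]}}

```text
time: 10.25
ee_pos: [0.5343, 0.0191, 0.0276]
tcp_rot: [-156.5, 88.7, 135.4]
wrist_force: [-0.3, -1.7, -2.8]
opening: 0.0128
```

```bash
python3 - <<'E'
from h import *
o=bot.get_obs(); print(o["opening"],o["ee_pos"],o["tcp_rot"],o["wrist_force"],o["torque"])
d=viewer.camera("scene"); crop(d,240,140,360,240,6,"s12.png")
E
```

```text
0.012829348204861474 [0.53432366 0.01906522 0.02758384] [-156.53955114   88.72947637  135.41153486] [-0.31534596 -1.7338238  -2.80683714] [-0.66038117 -0.19473704 -0.11967351]
```

View pics/s12.png

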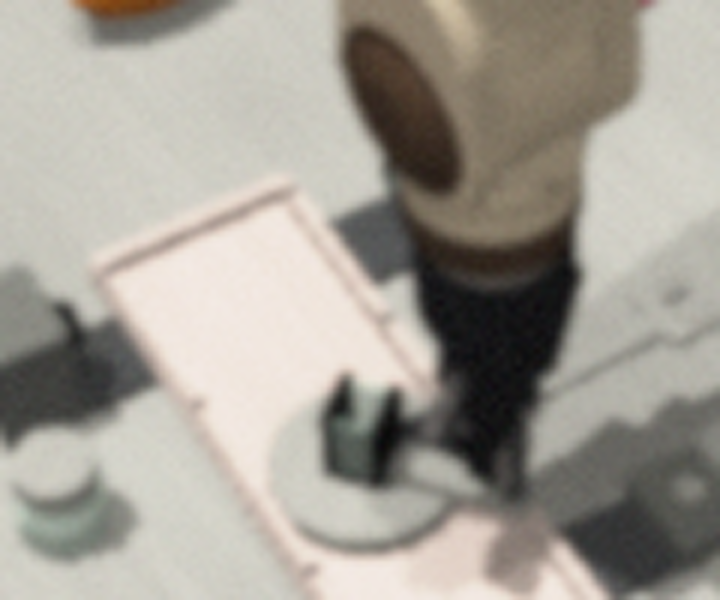

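Call:
{"api": "jog_arm", "payload": {"deltas": [{"x": 3.6,"y": 5.6,"z": 0,"twist": -3,"fingers": 0},{"x": 7.2,"y": 11.3,"z": 0,"twist": -6,"fingers": 0},{"x": 11.8,"y": 16.8,"z": 0,"twist": -9,"fingers": 0},{"x": 16.5,"y": 22.4,"z": 0,"twist": -12,"fingers": 0},{"x": 22,"y": 27.8,"z": 0,"twist": -15,"fingers": 0},{"x": 27.6,"y": 32.2,"z": 0,"twist": -18,"fingers": 0},{"x": 34,"y": 36.6,"z": 0,"twist": -21,"fingers": 0},{"x": 40.6,"y": 41,"z": 0,"twist": -24,"fingers": 0},{"x": 46,"y": 45.4,"z": 0,"twist": -27,"fingers": 0},{"x": 49.5,"y": 49,"z": 0,"twist": -28,"fingers": 0}]}}

```text
time: 11.3
ee_pos: [0.5845, 0.0688, 0.0273]
tcp_rot: [-156.6, 88.8, 107.2]
wrist_force: [-2.5, -4.1, -3.7]
opening: 0.0126
```

```bash
cat > st.py <<'E'
from h import *
import sys
o=bot.get_obs(); print(o["time"],o["opening"],o["ee_pos"],o["tcp_rot"],o["wrist_force"],o["torque"])
t=np.array([.570,-.060]); a=np.radians(-6.1); X=np.array([np.cos(a),np.sin(a)]);Y=np.array([-X[1],X[0]])
r=o["ee_pos"][:2]-t; print("track",r@X,r@Y)
d=viewer.camera("scene"); crop(d,230,140,360,260,5,sys.argv[1])
E
python3 st.py s13.png
```

```text
11.3 0.01264316842023912 [0.58445301 0.0688261  0.02727231] [-156.57722304   88.7686625   107.18837835] [-2.47761456 -4.14714514 -3.73662215] [-0.91264354  0.32906668 -0.2555097 ]
track 0.0006815894069849184 0.12963251045840157
```

View pics/s13.png

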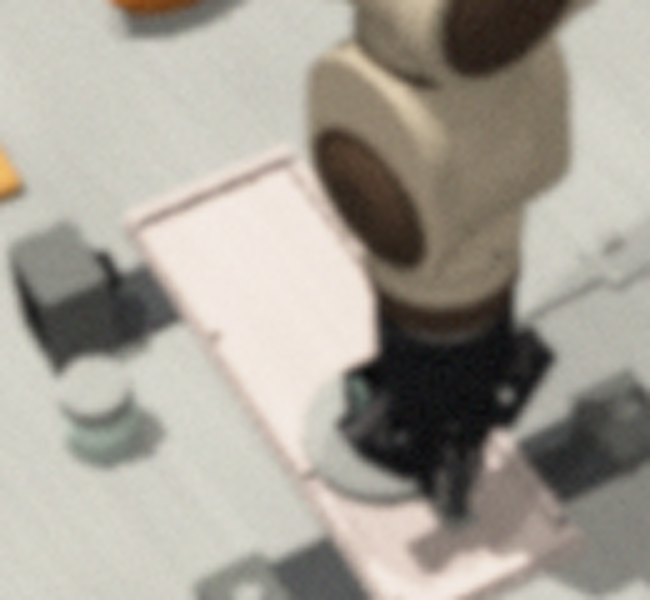

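The carrier trails straight behind the post on the track line, with low force. Now I push it along the track towards the towers.

Call:
{"api": "jog_arm", "payload": {"deltas": [{"x": -1.3,"y": -8,"z": 0,"twist": 0,"fingers": 0},{"x": -2.5,"y": -18,"z": 0,"twist": 0,"fingers": 0},{"x": -3.6,"y": -29,"z": 0,"twist": 0,"fingers": 0},{"x": -4.8,"y": -40,"z": 0,"twist": 0,"fingers": 0},{"x": -6,"y": -51,"z": 0,"twist": 0,"fingers": 0},{"x": -7.1,"y": -62,"z": 0,"twist": 0,"fingers": 0},{"x": -8.3,"y": -73,"z": 0,"twist": 0,"fingers": 0},{"x": -9.5,"y": -84,"z": 0,"twist": 0,"fingers": 0},{"x": -10.7,"y": -95,"z": 0,"twist": 0,"fingers": 0},{"x": -11.8,"y": -105,"z": 0,"twist": 0,"fingers": 0}]}}

```text
time: 12.35
ee_pos: [0.572, -0.0336, 0.0278]
tcp_rot: [-158.7, 88.4, 105.3]
wrist_force: [-7.2, 14.2, 3.9]
opening: 0.0128
```

```bash
python3 st.py s14.png
```

```text
12.35 0.012798232646265364 [ 0.57197546 -0.03362697  0.02779721] [-158.65408399   88.44277832  105.33845282] [-7.23731047 14.18970633  3.88262519] [ 2.8848124   1.46941702 -0.07980863]
track -0.0008382341088296839 0.026433622194328817
```

View pics/s14.png

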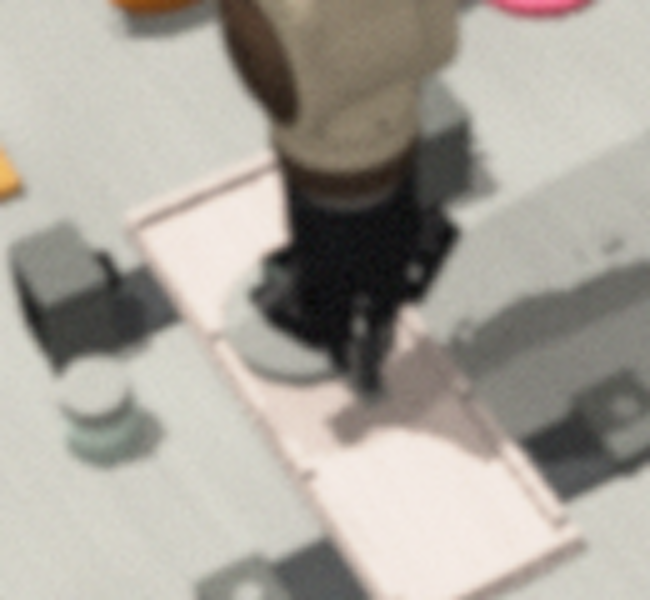

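Call:
{"api": "jog_arm", "payload": {"deltas": [{"x": -0.7,"y": -8,"z": 0,"twist": 0,"fingers": 0},{"x": -1.5,"y": -16,"z": 0,"twist": 0,"fingers": 0},{"x": -2.3,"y": -24,"z": 0,"twist": 0,"fingers": 0},{"x": -3.2,"y": -32,"z": 0,"twist": 0,"fingers": 0},{"x": -4,"y": -40,"z": 0,"twist": 0,"fingers": 0},{"x": -4.8,"y": -47,"z": 0,"twist": 0,"fingers": 0},{"x": -5.5,"y": -53,"z": 0,"twist": 0,"fingers": 0},{"x": -5.8,"y": -56,"z": 0,"twist": 0,"fingers": 0},{"x": -5.8,"y": -58,"z": 0,"twist": 0,"fingers": 0}]}}

```text
time: 13.3
ee_pos: [0.5651, -0.0914, 0.0281]
tcp_rot: [-158.2, 88.3, 105.9]
wrist_force: [-5.9, 14.7, 3.9]
opening: 0.0128
```

```bash
python3 st.py s15.png
```

```text
13.3 0.012784965862074319 [ 0.5651264  -0.09135138  0.0280672 ] [-158.1819963    88.2617889   105.94266721] [-5.86242297 14.70206706  3.85430008] [ 2.73325585  1.44160295 -0.03422031]
track -0.0015144793611949609 -0.03169175609329537
```

View pics/s15.png

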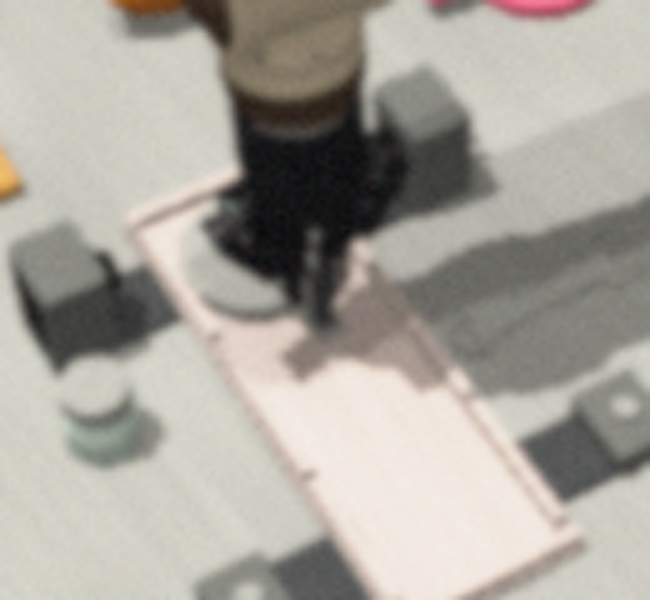

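Call:
{"api": "jog_arm", "payload": {"deltas": [{"x": 0.5,"y": -3,"z": 0,"twist": 0,"fingers": 0},{"x": 0.8,"y": -6,"z": 0,"twist": 0,"fingers": 0},{"x": 0.8,"y": -8,"z": 0,"twist": 0,"fingers": 0},{"x": 0.8,"y": -8,"z": 0,"twist": 0,"fingers": 0}]}}

```text
time: 13.75
ee_pos: [0.5647, -0.0973, 0.0284]
tcp_rot: [-157.7, 88.0, 106.7]
wrist_force: [-7.4, 13.8, 4.3]
opening: 0.013
```

Call:
{"api": "jog_arm", "payload": {"deltas": [{"x": 0,"y": -1.5,"z": 0,"twist": 0,"fingers": 0},{"x": 0,"y": -3,"z": 0,"twist": 0,"fingers": 0},{"x": 0,"y": -3,"z": 0,"twist": 0,"fingers": 0}]}}

```text
time: 14.05
ee_pos: [0.564, -0.0987, 0.0288]
tcp_rot: [-158.6, 87.8, 105.9]
wrist_force: [-5.2, 8.7, 1.9]
opening: 0.0129
```

Call:
{"api": "jog_arm", "payload": {"deltas": [{"x": 1,"y": -1.5,"z": 0,"twist": 0,"fingers": 0},{"x": 1,"y": -3,"z": 0,"twist": 0,"fingers": 0},{"x": 1,"y": -3,"z": 0,"twist": 0,"fingers": 0}]}}

```text
time: 14.35
ee_pos: [0.564, -0.0996, 0.0292]
tcp_rot: [-158.7, 87.5, 106.0]
wrist_force: [-6.8, 12.3, 2.7]
opening: 0.0131
```

Call:
{"api": "jog_arm", "payload": {"deltas": [{"x": 1,"y": -2,"z": 0,"twist": 0,"fingers": 0},{"x": 1,"y": -4,"z": 0,"twist": 0,"fingers": 0},{"x": 1,"y": -4,"z": 0,"twist": 0,"fingers": 0}]}}

```text
time: 14.65
ee_pos: [0.5639, -0.1015, 0.0296]
tcp_rot: [-158.7, 87.2, 106.2]
wrist_force: [-7.4, 13.5, 2.9]
opening: 0.013
```

```bash
python3 st.py s16.png
```

```text
14.65 0.0129686643385776 [ 0.56393285 -0.10147641  0.02962102] [-158.70882443   87.2276718   106.17167727] [-7.41712122 13.45411147  2.89505799] [ 2.41452355  1.41831726 -0.07674812]
track -0.0016253480694403762 -0.0418862930182708
```

View pics/s16.png

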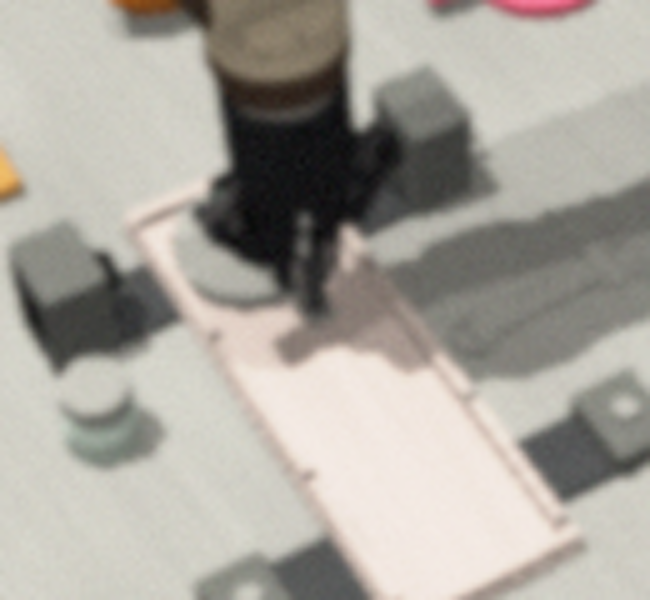

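Call:
{"api": "jog_arm", "payload": {"deltas": [{"x": 1,"y": -4,"z": 0,"twist": 0,"fingers": 0},{"x": 1,"y": -7,"z": 0,"twist": 0,"fingers": 0},{"x": 1,"y": -9,"z": 0,"twist": 0,"fingers": 0},{"x": 1,"y": -9,"z": 0,"twist": 0,"fingers": 0},{"x": 1,"y": -9,"z": 0,"twist": 0,"fingers": 0}]}}

```text
time: 15.2
ee_pos: [0.5639, -0.1065, 0.0303]
tcp_rot: [-159.9, 86.8, 105.3]
wrist_force: [-7.5, 20.8, 5.9]
opening: 0.0131
```

```bash
python3 st.py s17.png
```

```text
15.2 0.0131231208934185 [ 0.56391168 -0.10652568  0.0303159 ] [-159.87448325   86.79153565  105.28021503] [-7.5080426  20.76528973  5.91901506] [4.18090102 1.53803784 0.03286722]
track -0.0011098436710350519 -0.046909220522871366
```

View pics/s17.png

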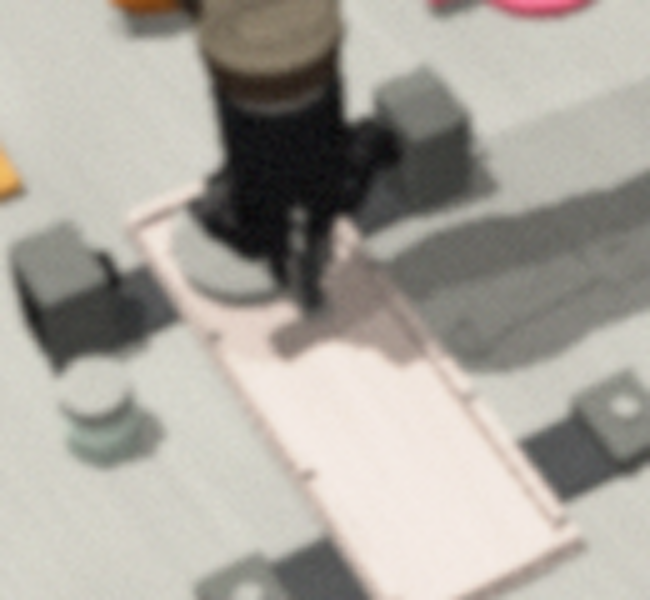

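Now I release, lift straight up and move aside to look.

Call:
{"api": "jog_arm", "payload": {"deltas": [{"x": 0,"y": 3,"z": 0,"twist": 0,"fingers": 0},{"x": 0,"y": 3,"z": 0,"twist": 0,"fingers": 0.2},{"x": 0,"y": 3,"z": 0,"twist": 0,"fingers": 0.45},{"x": 0,"y": 3,"z": 0,"twist": 0,"fingers": 0.6},{"x": 0,"y": 3,"z": 10,"twist": 0,"fingers": 0.6},{"x": 0,"y": 3,"z": 30,"twist": 0,"fingers": 0.6},{"x": 0,"y": 3,"z": 55,"twist": 0,"fingers": 0.6},{"x": 0,"y": 10,"z": 80,"twist": 0,"fingers": 0.6},{"x": 0,"y": 40,"z": 110,"twist": 0,"fingers": 0.6},{"x": -10,"y": 80,"z": 130,"twist": 0,"fingers": 0.6}]}}

```text
time: 16.25
ee_pos: [0.5549, -0.0269, 0.163]
tcp_rot: [-162.5, 86.8, 102.5]
wrist_force: [0.9, 0.7, -0.4]
opening: 0.0511
```

Call:
{"api": "jog_arm", "payload": {"deltas": [{"x": -20,"y": 40,"z": 0,"twist": 0,"fingers": 0.6},{"x": -40,"y": 80,"z": 0,"twist": 0,"fingers": 0.6},{"x": -60,"y": 120,"z": 0,"twist": 0,"fingers": 0.6},{"x": -80,"y": 160,"z": 0,"twist": 0,"fingers": 0.6},{"x": -100,"y": 200,"z": 0,"twist": 0,"fingers": 0.6},{"x": -120,"y": 240,"z": 0,"twist": 0,"fingers": 0.6},{"x": -140,"y": 270,"z": 0,"twist": 0,"fingers": 0.6}]}}

```text
time: 16.95
ee_pos: [0.414, 0.2449, 0.1639]
tcp_rot: [-163.9, 86.8, 101.1]
wrist_force: [0.8, -0.6, -0.5]
opening: 0.051
```

```bash
python3 - <<'E'
from h import *
o=bot.get_obs(); print(o["time"],o["ee_pos"],o["wrist_force"])
c=viewer.camera("top"); crop(c,340,120,420,250,6,"t20.png" ) if 0 else crop(c,330,145,420,215,8,"t20.png")
cv2.imwrite("pics/t20f.png",c["image"][:,:,::-1])
d=viewer.camera("scene"); crop(d,230,140,340,230,7,"s20.png")
E
```

```text
16.95 [0.41396941 0.24488395 0.16394497] [ 0.77040892 -0.63307246 -0.47088548]
```

View pics/t20.png

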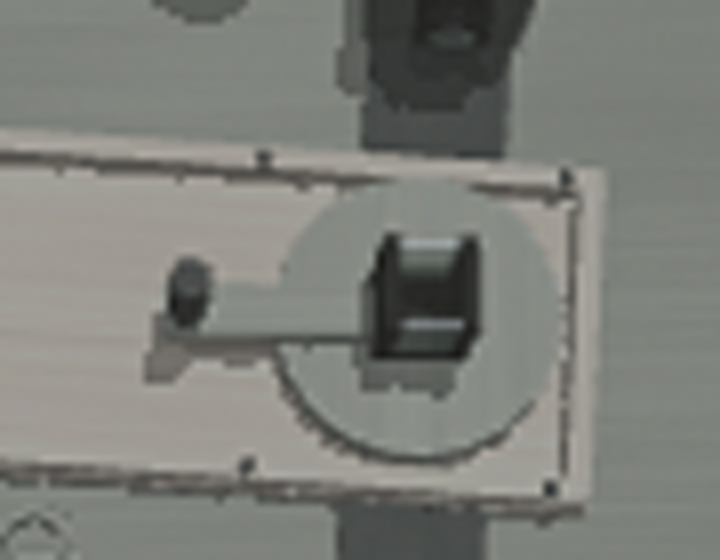

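View pics/s20.png

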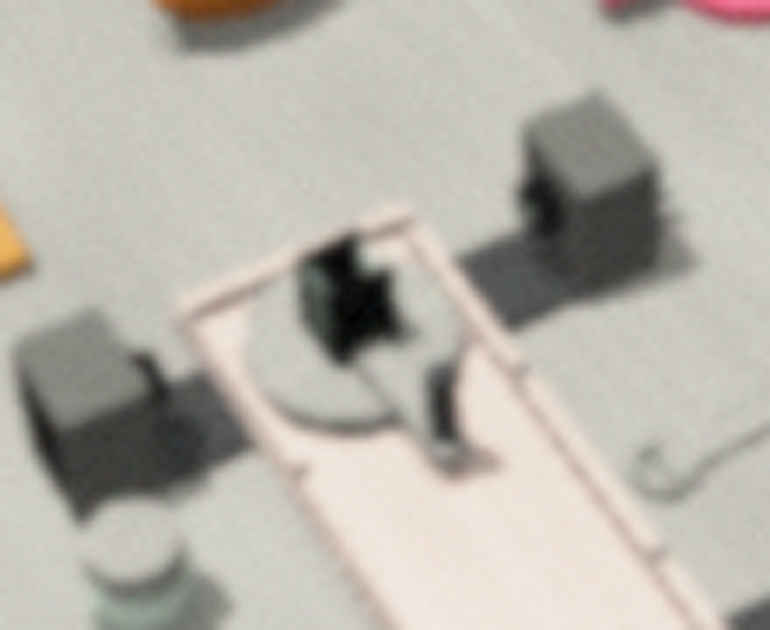

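The top view shows the disc near the end stop: disc edge at crop column 562, wall line at about 568. The arm lies level in the picture, while the track slopes about 4°, so the turn has to be measured.

```bash
cat > fin.py <<'E'
from h import *
import sys
c=viewer.camera("top"); d=viewer.camera("scene")
t=np.array([.570,-.060]); a=np.radians(-6.1); X=np.array([np.cos(a),np.sin(a)]);Y=np.array([-X[1],X[0]])
f=lambda w:(np.round(((w[:2]-t)@X)*1e3,1),np.round(((w[:2]-t)@Y)*1e3,1))
q=lambda u,s,x0,y0: np.array(u)/s+[x0-.5,y0-.5]
E
cat > fin1.py <<'E'
from fin import *
T=lambda u,z: ray(c,q(u,8,330,145),z)[0]
S=lambda u,z: ray(d,q(u,7,230,140),z)[0]
print("disc L",f(T((278,310),.022)),"R",f(T((562,320),.022)),"T",f(T((425,178),.022)),"B",f(T((420,455),.022)))
print("post top",f(T((192,276),.075)),"scene",f(S((440,368),.075)))
A=T((215,285),.030);B=T((360,285),.030);C=T((195,336),.030);D=T((360,334),.030)
for m,n in((A,B),(C,D)):
    v=m-n; print("arm edge rel deg",np.degrees(np.arctan2(v@np.r_[X,0],v@np.r_[Y,0])),f(m),f(n))
# cell top edges z=.070: clear-face top edges & black plates
for n,(m,k) in {"plateL":((392,235),(378,350)),"plateR":((478,235),(474,350)),"faceback":((398,240),(465,240)),"facefront":((405,325),(465,323))}.items():
    P=T(m,.07);Q=T(k,.07); v=P-Q; print(n,f(P),f(Q),np.degrees(np.arctan2(v[1],v[0]))+6.1)
print("endwall inner top edge",f(T((576,200),.018)),f(T((566,480),.018)))
print("outer",f(T((604,175),.018)),f(T((588,500),.018)))
print("scene post base",f(S((447,455),.030)))
E
python3 fin1.py
```

```text
disc L (np.float64(1.7), np.float64(-68.1)) R (np.float64(5.2), np.float64(-166.1)) T (np.float64(52.7), np.float64(-116.3)) B (np.float64(-45.9), np.float64(-119.9))
post top (np.float64(-1.5), np.float64(-36.8)) scene (np.float64(-4.0), np.float64(-36.6))
arm edge rel deg -4.103044599120993 (np.float64(7.1), np.float64(-45.5)) (np.float64(10.7), np.float64(-95.4))
arm edge rel deg -4.850880145317461 (np.float64(-11.5), np.float64(-39.9)) (np.float64(-6.7), np.float64(-96.4))
plateL (np.float64(18.5), np.float64(-102.3)) (np.float64(-21.0), np.float64(-99.9)) -3.4704192141644086
plateR (np.float64(20.5), np.float64(-130.7)) (np.float64(-18.8), np.float64(-131.4)) 1.0213013686786923
faceback (np.float64(16.9), np.float64(-104.3)) (np.float64(18.5), np.float64(-126.5)) 94.0723106790534
facefront (np.float64(-11.9), np.float64(-108.3)) (np.float64(-9.8), np.float64(-128.0)) 96.09587004159151
endwall inner top edge (np.float64(49.6), np.float64(-169.5)) (np.float64(-50.2), np.float64(-170.6))
outer (np.float64(59.3), np.float64(-178.8)) (np.float64(-56.6), np.float64(-178.4))
scene post base (np.float64(1.2), np.float64(-25.0))
```

The check shows the carrier about 3 mm short of the stop (centre y≈-117, I eased it back while still gripped) and turned about 4.3°. That is too close to the limit, so I regrip and correct it.

Call:
{"api": "jog_arm", "payload": {"deltas": [{"x": 20,"y": -40,"z": 0,"twist": 0,"fingers": 0.6},{"x": 40,"y": -80,"z": 0,"twist": 0,"fingers": 0.6},{"x": 60,"y": -120,"z": 0,"twist": 0,"fingers": 0.6},{"x": 80,"y": -160,"z": 0,"twist": 0,"fingers": 0.6},{"x": 100,"y": -200,"z": 0,"twist": 0,"fingers": 0.6},{"x": 120,"y": -240,"z": 0,"twist": 0,"fingers": 0.6},{"x": 135,"y": -275,"z": 0,"twist": 0,"fingers": 0.6},{"x": 142,"y": -305,"z": 0,"twist": 0,"fingers": 0.6},{"x": 149,"y": -335,"z": 0,"twist": 0,"fingers": 0.6},{"x": 149.5,"y": -341,"z": 0,"twist": 0,"fingers": 0.6}]}}

```text
time: 18.15
ee_pos: [0.5645, -0.1018, 0.1635]
tcp_rot: [-163.2, 86.9, 101.6]
wrist_force: [-0.0, 0.2, 0.4]
opening: 0.0511
```

```bash
python3 st.py s21.png; python3 -c "
from h import *
from scipy.spatial.transform import Rotation as R
print(R.from_euler('xyz',bot.get_obs()['tcp_rot'],degrees=True).as_matrix().round(3))"
```

```text
18.15 0.051080695089422146 [ 0.56448184 -0.10183301  0.16345994] [-163.23850168   86.87149491  101.63017985] [-0.01989824  0.23684441  0.39852898] [-0.01530948  0.02762107  0.02832252]
track -0.0010415691598001445 -0.04218253452583698
[[-0.011  0.996 -0.089]
 [ 0.054 -0.089 -0.995]
 [-0.998 -0.016 -0.052]]
```

View pics/s21.png

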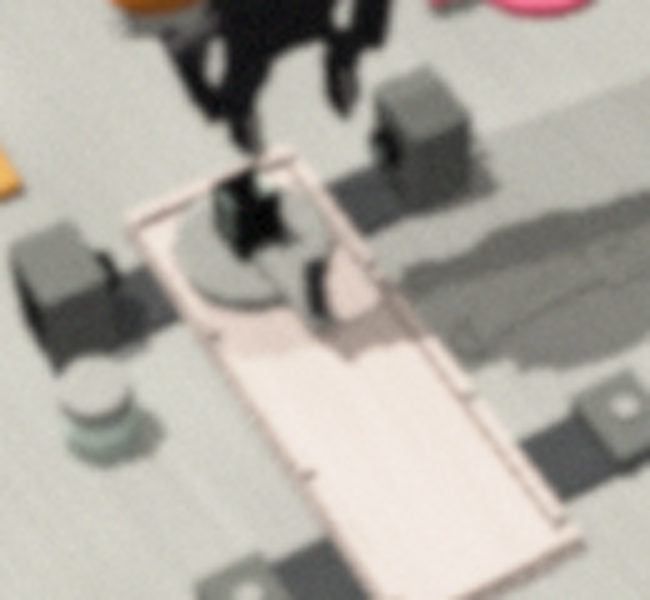

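Call:
{"api": "jog_arm", "payload": {"deltas": [{"x": 0,"y": 6,"z": -15,"twist": 0,"fingers": 0.6},{"x": 0,"y": 6,"z": -35,"twist": 0,"fingers": 0.6},{"x": 0,"y": 6,"z": -55,"twist": 0,"fingers": 0.6},{"x": 0,"y": 6,"z": -75,"twist": 0,"fingers": 0.6},{"x": 0,"y": 6,"z": -95,"twist": 0,"fingers": 0.6},{"x": 0,"y": 6,"z": -110,"twist": 0,"fingers": 0.6},{"x": 0,"y": 6,"z": -122,"twist": 0,"fingers": 0.6},{"x": 0,"y": 6,"z": -130,"twist": 0,"fingers": 0.6},{"x": 0,"y": 6,"z": -132,"twist": 0,"fingers": 0.6}]}}

```text
time: 19.1
ee_pos: [0.5639, -0.0949, 0.0309]
tcp_rot: [-162.4, 86.8, 102.5]
wrist_force: [0.2, 0.6, 0.9]
opening: 0.0514
```

Call:
{"api": "jog_arm", "payload": {"deltas": [{"x": 0,"y": 0,"z": 0,"twist": 0,"fingers": 0.4},{"x": 0,"y": 0,"z": 0,"twist": 0,"fingers": 0.2},{"x": 0,"y": 0,"z": 0,"twist": 0,"fingers": 0.1},{"x": 0,"y": 0,"z": 0,"twist": 0,"fingers": 0},{"x": 0,"y": 0,"z": 0,"twist": 0,"fingers": 0}], "grip_force": 60}}

```text
time: 19.6
ee_pos: [0.5644, -0.0949, 0.0318]
tcp_rot: [-163.7, 86.9, 101.2]
wrist_force: [-2.3, 0.4, 6.4]
opening: 0.0117
```

```bash
python3 st.py s22.png
```

```text
19.6 0.011671326735135741 [ 0.56436954 -0.09494769  0.03178042] [-163.69931854   86.85755009  101.18609184] [-2.31829251  0.35967537  6.43200109] [ 0.21582381  0.08958283 -0.02253116]
track -0.0018848997819457685 -0.03534813236878683
```

View pics/s22.png

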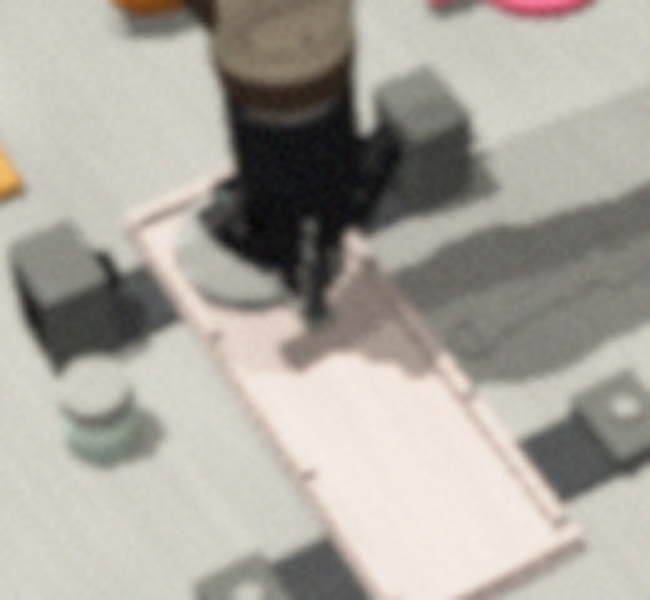

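Call:
{"api": "jog_arm", "payload": {"deltas": [{"x": 1.5,"y": 0,"z": 0,"twist": 0,"fingers": 0},{"x": 3,"y": 0,"z": 0,"twist": 0,"fingers": 0},{"x": 4.5,"y": -1,"z": 0,"twist": 0,"fingers": 0},{"x": 6,"y": -2,"z": 0,"twist": 0,"fingers": 0},{"x": 6,"y": -4,"z": 0,"twist": 0,"fingers": 0},{"x": 6,"y": -6,"z": 0,"twist": 0,"fingers": 0},{"x": 5.5,"y": -8,"z": 0,"twist": 0,"fingers": 0},{"x": 5.5,"y": -10,"z": 0,"twist": 0,"fingers": 0},{"x": 5.5,"y": -10,"z": 0,"twist": 0,"fingers": 0}]}}

```text
time: 20.55
ee_pos: [0.5672, -0.0994, 0.0323]
tcp_rot: [-161.3, 86.2, 103.7]
wrist_force: [-15.7, 29.9, 15.2]
opening: 0.0117
```

```bash
python3 st.py s23.png
```

```text
20.55 0.011665966955287195 [ 0.56724401 -0.09943498  0.03225335] [-161.33449023   86.21470185  103.72210454] [-15.70671579  29.88448192  15.21952084] [ 5.86520993  3.13752936 -0.21159398]
track 0.0014501401257208135 -0.03950455444822938
```

Call:
{"api": "jog_arm", "payload": {"deltas": [{"x": 2,"y": -3,"z": 0,"twist": 0,"fingers": 0},{"x": 4,"y": -5,"z": 0,"twist": 0,"fingers": 0},{"x": 5,"y": -6,"z": 0,"twist": 0,"fingers": 0},{"x": 5,"y": -6,"z": 0,"twist": 0,"fingers": 0}]}}

```text
time: 21.0
ee_pos: [0.5684, -0.0991, 0.0328]
tcp_rot: [-158.2, 85.4, 107.0]
wrist_force: [-21.8, 33.6, 19.4]
opening: 0.012
```

```bash
python3 st.py s24.png
```

```text
21.0 0.011962526803404252 [ 0.56842598 -0.09906863  0.03276246] [-158.2118973    85.44275546  107.01524849] [-21.83683032  33.58640415  19.41752841] [ 6.66244326  4.52652651 -0.21053106]
track 0.002586485717695514 -0.03901468096586917
```

Call:
{"api": "jog_arm", "payload": {"deltas": [{"x": 0,"y": -0.5,"z": 0,"twist": 0,"fingers": 0},{"x": 0,"y": -0.5,"z": 0,"twist": 0,"fingers": 0},{"x": 0,"y": -0.5,"z": 0,"twist": 0,"fingers": 0.2},{"x": 0,"y": -0.5,"z": 0,"twist": 0,"fingers": 0.45},{"x": 0,"y": -0.5,"z": 0,"twist": 0,"fingers": 0.6},{"x": 0,"y": -0.5,"z": 0,"twist": 0,"fingers": 0.6},{"x": 0,"y": 0,"z": 15,"twist": 0,"fingers": 0.6},{"x": 0,"y": 0,"z": 40,"twist": 0,"fingers": 0.6},{"x": 0,"y": 0,"z": 70,"twist": 0,"fingers": 0.6},{"x": 0,"y": 10,"z": 100,"twist": 0,"fingers": 0.6}]}}

```text
time: 22.05
ee_pos: [0.5684, -0.0897, 0.1349]
tcp_rot: [-158.6, 85.5, 106.6]
wrist_force: [1.6, 0.3, -0.3]
opening: 0.0508
```

Call:
{"api": "jog_arm", "payload": {"deltas": [{"x": -5,"y": 40,"z": 30,"twist": 0,"fingers": 0.6},{"x": -25,"y": 80,"z": 30,"twist": 0,"fingers": 0.6},{"x": -45,"y": 120,"z": 30,"twist": 0,"fingers": 0.6},{"x": -65,"y": 160,"z": 30,"twist": 0,"fingers": 0.6},{"x": -85,"y": 200,"z": 30,"twist": 0,"fingers": 0.6},{"x": -105,"y": 240,"z": 30,"twist": 0,"fingers": 0.6},{"x": -125,"y": 280,"z": 30,"twist": 0,"fingers": 0.6},{"x": -145,"y": 320,"z": 30,"twist": 0,"fingers": 0.6}]}}

```text
time: 22.85
ee_pos: [0.4225, 0.2317, 0.1664]
tcp_rot: [-159.9, 85.5, 105.3]
wrist_force: [1.3, -0.5, -0.0]
opening: 0.0518
```

```bash
python3 - <<'E'
from h import *
o=bot.get_obs(); print(o["time"],o["ee_pos"],o["wrist_force"])
c=viewer.camera("top"); crop(c,330,145,420,215,8,"t25.png")
cv2.imwrite("pics/t25f.png",c["image"][:,:,::-1])
d=viewer.camera("scene"); crop(d,230,140,340,230,7,"s25.png")
E
```

```text
22.85 [0.42245817 0.23173289 0.16641781] [ 1.28858691 -0.47818129 -0.04534915]
```

View pics/t25.png

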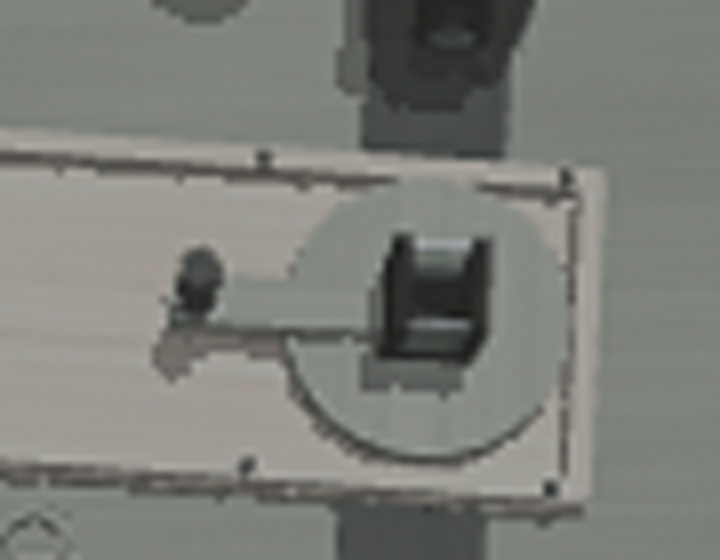

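View pics/s25.png

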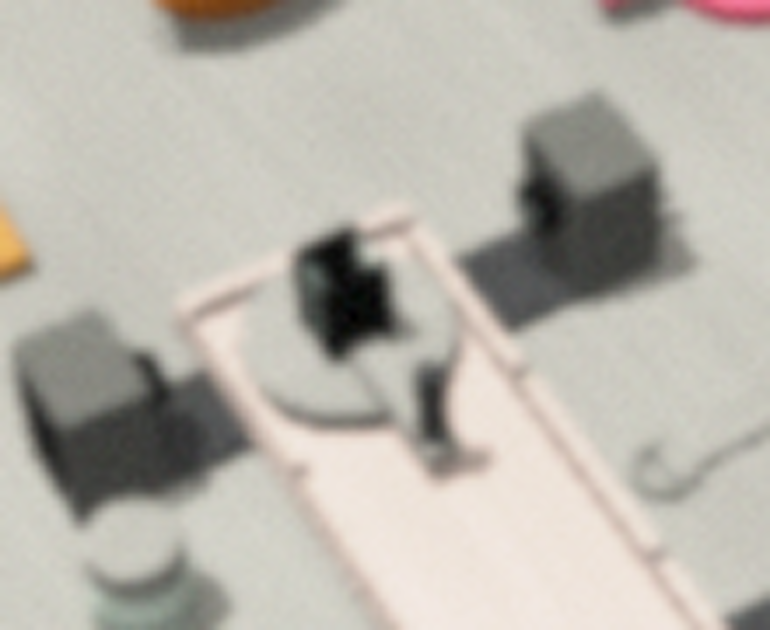

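View pics/t25f.png

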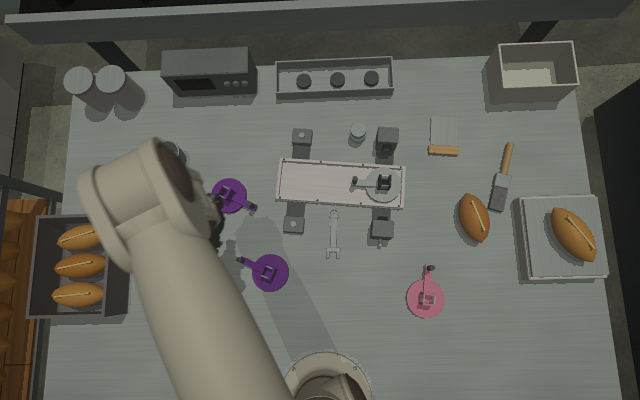

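```bash
cat > fin2.py <<'E'
from fin import *
T=lambda u,z: ray(c,q(u,8,330,145),z)[0]
S=lambda u,z: ray(d,q(u,7,230,140),z)[0]
im=c["image"]; g=cv2.cvtColor(im,cv2.COLOR_RGB2GRAY).astype(int)
print("disc L",f(T((290,310),.022)),"R",f(T((572,320),.022)),"T",f(T((430,178),.022)),"B",f(T((430,455),.022)))
print("post top",f(T((203,264),.075)),"scene",f(S((432,366),.075)))
# arm lower edge: dark-line rows per column, subpixel by gradient
print(g[180:192,350:380])
E
python3 fin2.py
```

```text
disc L (np.float64(2.0), np.float64(-72.3)) R (np.float64(5.5), np.float64(-169.5)) T (np.float64(52.8), np.float64(-118.0)) B (np.float64(-45.7), np.float64(-123.3))
post top (np.float64(2.8), np.float64(-40.1)) scene (np.float64(-1.5), np.float64(-39.3))
[[154 144  60  47  69  63  57  77 138 134 134 134 134 133 134 135 133 134
  134 133 134 133 134 134 135 137 136  90  33  44]
 [156 146  49  45  48  47  62 129 141 138 138 137 137 137 137 138 137 138
  137 137 136 137 136 136 136 133  96  91  33  45]
 [114 134  92  43  45  43  59 129 139 138 138 138 138 138 139 138 139 138
  139 139 138 139 139 139 140 137  94  96  33  44]
 [153  90  66  42  44  44  79 155 137 136 136 136 135 137 136 137 137 137
  137 137 137 137 137 137 137 137  94  94  35  44]
 [157  92 101  79  65  77 146 140 137 137 137 136 136 137 137 137 137 138
  137 138 138 138 138 138 138 137  93  94  34  44]
 [158  75  74  76  73  82 107 105 106 122 122 122 122 125 140 141 140 139
  139 140 140 140 139 139 139 137  94  94  36  46]
 [111  87  90  91  91  90  85  84  83  87  84  79  80  80  83  69  73  75
   89  89  85  85  84  86 103 102  78  70  34  37]
 [106 109 108  93 111 110 110 109 109 106  89  89  90  91  88  82 133  89
   89  89  89  89  96 133  90  85  74  60  36  37]
 [105 108 108 106 107 106 106 104 105 105 106 108 109 109 107  91 141 136
  134 136 136 136 133 139 136 137  92  50  34  39]
 [110 111 110 108 107 114 157 156 156 156 151 104 105 107 106  93 105 139
  136 136 136 137 134 137 134  98  91  47  39  40]
 [110 113 112 118 160 158 160 159 159 159 160 158 157 158 155 103  81 140
  134 136 136 135 134 137 133  93  94  92  95  97]
 [105 106 105 114 158 157 157 158 157 158 160 160 160 160 161 155  88 130
  136 136 135 136 135 137 134  92  95  95  95  98]]
```

```bash
cat > fin3.py <<'E'
from fin import *
g=cv2.cvtColor(c["image"],cv2.COLOR_RGB2GRAY).astype(float)
def edge(cols,r0,r1,hi,lo,z,name):
    P=[]
    for u in cols:
        col=g[r0:r1,u]; th=(hi+lo)/2
        for i in range(len(col)-1):
            if (col[i]-th)*(col[i+1]-th)<0: P.append((u,r0+i+(th-col[i])/(col[i+1]-col[i]))); break
    W=ray(c,P,z)[:,:2]; W=np.c_[(W-np.array([.57,-.06]))@X,(W-np.array([.57,-.06]))@Y].astype(np.float32)
    v=cv2.fitLine(W,cv2.DIST_HUBER,0,.001,.001).ravel()
    print(name,len(P),"deg from track y",np.degrees(np.arctan(v[0]/v[1])).round(2),"at",(v[2:]*1e3).round(1))
edge(range(357,375),183,189,138,85,.030,"arm lower")
print(g[170:186,355:380].astype(int))
for n,P in{"cellfront":[(380.7,0)]}.items(): pass
E
python3 fin3.py
```

```text
arm lower 18 deg from track y -1.88 at [ -6.2 -68. ]
[[155 155 155 154 154 155 154 155 155 155 155 156 157 157 158 158 157 140
  142 136 136 136 136 135 134]
 [156 156 156 156 155 156 155 155 155 155 155 155 155 155 155 155 142 135
  135 135 136 135 135 135 134]
 [155 155 156 156 156 157 157 157 158 158 157 156 157 157 156 146 133 136
  135 135 135 136 136 136 135]
 [154 155 154 154 154 155 155 154 155 155 156 156 156 156 143 135 133 136
  134 136 135 136 136 137 138]
 [156 155 155 154 154 154 154 154 154 154 154 154 154 144 137 134 133 137
  134 136 137 135 137 135  86]
 [141 161 157 156 155 155 155 155 155 155 155 156 155 141 132 135 133 136
  134 135 136 136 138 134  38]
 [ 82 112 157 154 154 154 155 155 156 155 156 154 125 134 133 135 133 136
  135 136 137 136 136 109  35]
 [ 73  81 127 157 156 154 155 154 154 155 156 155 134 134 134 135 133 135
  135 135 136 136 134  54  39]
 [ 76  72  87 159 155 154 154 154 156 156 153 117 134 134 134 135 134 135
  134 135 136 138 137  32  43]
 [ 79  76  85 146 142 142 147 148 147 148 150 125 135 135 135 135 134 135
  134 135 137 135  94  30  44]
 [ 63  57  76 138 134 134 134 133 133 134 134 132 134 134 134 134 133 133
  134 135 137 136  90  33  43]
 [ 44  61 129 141 137 137 137 137 137 137 137 137 138 137 137 136 137 136
  136 136 133  96  92  34  44]
 [ 43  60 129 139 138 137 138 138 138 138 138 139 139 139 138 138 139 138
  138 139 138  94  94  34  45]
 [ 44  79 155 137 136 135 136 136 136 136 137 137 137 137 137 137 137 137
  137 138 137  94  94  34  46]
 [ 77 146 140 137 136 136 137 137 137 136 136 137 137 137 137 137 137 138
  137 138 136  93  94  34  43]
 [ 82 107 104 106 122 122 122 122 125 140 140 140 139 139 139 140 140 139
  139 140 137  95  94  33  45]]
```

The last check reads:
- **Position:** disc centre about (3, -121) mm in my measured track frame and post at y≈-40, so the carrier is home against the stop. The x reading carries about 2 mm of bias, because the walls allow only ±1.5.
- **Turn:** arm edge about -1.9° from the track, inside the 5° limit.
- **Bystanders and robot:** the wrench, jar and scraper look unmoved, and the arm is clear of everything.

I hand in.

```bash
python3 -c "
from workcell import bot,ticket
print(ticket.job_done())"
```

```text
the job is handed in; nothing more can be done
None
```

The carrier is home against the stop at the towers' end and turned along the track. The job was handed in after about 23 s of robot time, and the hand-in reported no verdict. I gripped the grey carrier by its post, swung the arm in line with the track on the side away from the stop, and pushed it home. The first look showed it about 3 mm short and 4° turned, so I regripped the post, corrected both, released and moved clear.

**Last checks**
- **Position:** the disc centre measured y ≈ -121 mm and the post y ≈ -40 mm along the track, against nominal -120 and -40. The final push met a firm stop at about 30 N.
- **Turn:** the arm edge was about 1.9° off the track line; the limit is 5°.
- **Bystanders:** by eye in the last views nothing had moved, and the gripper was clear and unloaded.

**What failed or disagreed**
- **Fingertips:** they sat about 30 mm higher than the stated tool offset implies. The first grip closed above the post and had to be redone lower.
- **Jam during the swing:** my first arc pressed the disc against the back wall, and the tool briefly read about 40 N. I relieved it by pulling the post along the track.
- **Sideways readings:** the two cameras disagree by about 4 mm on the post. The disc read about 3.5 mm off the track centre line, although the walls allow only 1.5 mm. I took this as about 2 mm of measurement bias.
- **Tool tilt:** the gripper ended tilted about 4.5° from vertical.

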